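# Fetch the check weight from behind the containers and set it on the bench scale

## Task

The bench scale is due for its check, but its steel weight stands at the back of the blue tote, hemmed in by three tall containers. Stand all three containers upright in the shallow steel tray, then take the weight out of the tote and set it down gently, upright, in the middle of the scale's pan. After that put each container back upright in the tote, exactly where it stood at the start.

Things in the scene. Friction and masses are not known exactly. Their poses are not given: they have to be found in the camera images.
- weight: Loose check weight of bright steel, 0.5 kg, all round: body 38 mm across and 48 mm high, above it a neck and a knob 25 mm across from 58 to 68 mm height (total 70). Origin: centre of its underside, z up. It stands on the tote's floor near the back wall, with a container 10 to 20 mm from it on its left, right and front (robot's) side.
- squeeze_bottle: Loose closed white plastic bottle with a cone shoulder: body 58 mm across up to 78 mm height, white screw cap 34 mm across from 98 to 122 mm height (grip it here), on it a thin black nozzle 11 mm across up to 135 mm. About 0.16 kg. Origin: centre of its underside, z up; round.
- amber_bottle: Loose closed amber glass bottle with a paper band: body 59 mm across up to 84 mm height, black cap 47 mm across from 96 to 120 mm height (grip it here). About 0.26 kg. Origin: centre of its underside, z up; round.
- canister: Loose closed straight aluminium canister, 58 mm across, with a flat steel lid 60 mm across from 102 to 114 mm height (grip it at the lid or just below). About 0.20 kg. Origin: centre of its underside, z up; round.
- tote: Fixed blue open tote, 240 mm along its x (front to back), 260 along y, 62 high, walls 5, inner floor 5 mm above the table. Origin: centre of its underside; x points away from the robot, z up. The weight stands about 75 mm from the origin along +x; a container about 64 mm from it to its left (+y), right (-y) and front (-x); which stands where changes. A card and a low carton in front stay.
- tray: Fixed shallow empty stainless tray, the side area: 220 mm along its x, 190 mm along y (inside 212 by 182 mm), rim 14 mm high, inner floor 4 mm above the table. Origin: centre of its underside, z up. The three containers fit in it with their centres about 90 mm apart, in a triangle. It and the scale change sides.
- scale: Fixed white bench scale with a flat steel pan, 156 mm along x by 172 mm along y, its top 62 mm above the table. Origin: on the table, right under the middle of the pan; x points away from the robot, z up; a low display panel lies in front of the pan. Body 190 mm wide (y), from 142 mm in front of the origin to 100 mm behind it.
Mind the look-alikes: they are no part of the job. Several things have the shape of the weight; the one meant has the colours described above.

How it is judged (in metres and radians):
On the way, in this order (a step that is already met when the one before it is completed fails the run):
1. all three containers stand upright in the shallow steel tray (linear speed of each of squeeze_bottle, amber_bottle, canister below 0.03 m/s and angle between each of squeeze_bottle, amber_bottle, canister's own z axis and vertical below 0.12 rad and x of squeeze_bottle in the frame of tray between -0.08 and 0.08 m and y of squeeze_bottle in the frame of tray between -0.066 and 0.066 m and height (world z) of each of squeeze_bottle, amber_bottle, canister below 0.01 m and x of amber_bottle in the frame of tray between -0.08 and 0.08 m and y of amber_bottle in the frame of tray between -0.066 and 0.066 m and x of canister in the frame of tray between -0.08 and 0.08 m and y of canister in the frame of tray between -0.066 and 0.066 m), for 0.2 s.
2. the weight stands upright in the middle of the scale's pan (linear speed of weight below 0.03 m/s and angle between weight's own z axis and vertical below 0.12 rad and horizontal distance between weight and scale below 0.015 m and height (world z) of weight between 0.058 and 0.066 m), for 0.2 s.
At the end, for the whole second after the job is handed in: The weight stands upright and at rest on the scale's pan, within 15 mm of its middle, and each of the three containers stands upright and at rest in the tote within 15 mm of where it stood at the start; all are released (all of step 2 and linear speed of each of squeeze_bottle, amber_bottle, canister below 0.03 m/s and angle between each of squeeze_bottle, amber_bottle, canister's own z axis and vertical below 0.12 rad and distance of each of squeeze_bottle, amber_bottle, canister from where it was at the start of the episode below 0.015 m); the robot touches nothing.
It fails at once if the weight is tipped over (angle between weight's own z axis and vertical above 0.7 rad).
It fails at once if the white bottle is tipped over (angle between squeeze_bottle's own z axis and vertical above 0.7 rad).
It fails at once if the amber bottle is tipped over (angle between amber_bottle's own z axis and vertical above 0.7 rad).
It fails at once if the canister is tipped over (angle between canister's own z axis and vertical above 0.7 rad).
It fails at once if the weight is dropped onto the scale, or pressed hard on it (faster than 0.4 m/s within 15 mm above the pan, or over 60 N) (contact force between weight and scale above 60 N or (horizontal distance between weight and scale below 0.08 m and height (world z) of weight below 0.077 m and linear speed of weight above 0.4 m/s)).
It also fails if it takes over 152 s, if anything falls off the work surface, if the arm or the gripper's body presses on something with over 40 N, if the wrist force passes 120 N, or if a joint passes its speed limit or range.

## Robot

A 7-joint arm with a two-finger parallel gripper is mounted at the origin on the work surface. World frame = base frame: x ahead of the robot, y to its left, z up, the work surface at z = 0. Lengths are in m, angles in degrees, forces in N, time in s.
With the tool pointing down it reaches from about 0.35 to 0.9 m from the base axis. Payload 7.2 kg.
Tool frame: the origin (TCP) lies at the very end of the fingers, on their centre line; the grasp point (between the pads) lies manip.grip_point_offset behind it (manip.grip_point_offset is the distance from the TCP to the grasp point, in m); z points along the fingers, x is the direction in which the jaws open and shut, and the axes are right-handed (so a half turn about z gives the same grasp; the last joint's range is limited). The gripper opens to 85 mm and grips with 20 to 120 N. Pads are 22 mm wide; open, the fingers measure 114 mm over their backs; the gripper's body (76 mm by 85 mm) begins 54 mm behind the grasp point. The pads swing forward as they close: fully open they stand 13 mm farther back than shut.
Start: joints at [67.712, 23.554, -0.728, 91.456, 0.321, 64.991, -4.71], TCP at [0.197, -0.593, 0.231] pointing down, gripper open.
Joint ranges: [-169.25, 169.25], [-16.82, 113.86], [-84.01, 82.57], [7.8, 145.47], [-59.2, 239.2], [7.22, 106.19], [-163.78, 163.78]. Speed limits (degrees/s): [136.94, 136.94, 172.46, 172.46, 180, 180, 180].

## Interface

Orientations are given as [roll, pitch, yaw] about the fixed x, y, z axes, in that order (R = Rz(yaw) Ry(pitch) Rx(roll)).
In Python, from cell import manip, vision, ticket gives the robot as it stands.
- The arm moves only by the shell command python3 -m creep 'ROWS' [FORCE]. ROWS is JSON, a list of rows, each a list of 3 entries, a list of its own where there are three numbers: the finger opening in m, from 0 to 0.0854, then the shift along the world's x, y, z in m, then the turn about the world's z in rad. In form: [[grip, [x, y, z], twist], ...]. A call has 1 to 20 rows; each row is the pose to reach, as a shift and turn from the pose commanded when the call began; what a row does not reach only later rows make up. A row lasts 1/12 s, in which the tool goes at most 41.7 mm and 7.16 degrees, less where a joint would pass 70% of its speed; a pose out of reach is approached as far as the arm can. A call with a gripper value outside its range is refused whole. The fingers move at their own pace and stop on an object; FORCE is the grip in N (left out, the last holds). Time passes only in rows, so rows that repeat a pose let the fingers close. It gives the time, the measured TCP pose, the force and the opening at its end, in the units of the state.
- manip.state(): the state, without advancing time (a new reading comes with each control period).
- vision.snapshot(name): name is "side" or "top" or "wrist"; returns the picture (400x640x3 uint8, red, green, blue); there is no depth.
- vision.camera_model(name): a dict with "vfov" (degrees; the focal length in pixels is half the picture's height over the tangent of half this angle, whatever the lens; pixels are square), "cx", "cy" (the principal point, pixels), "rvec" (rotation vector, rad) and "tvec" (3), from world to camera coordinates, as OpenCV has them; the wrist camera has in their place "mount" (4x4, takes a point from camera to tool coordinates, whose origin is the TCP and whose axes are the tool frame's). Camera axes: x right, y down, z forward; pixel columns grow to the right and rows downward; lengths in m; the calibration is good to about 2 mm. The wrist camera is an equidistant fisheye: a pixel r from the principal point sees the ray r / f radians off the axis. A picture is of the moment at which its call begins: read the wrist's pose just before it. camera_model takes no time and is no camera call.
- ticket.job_done(): hands the job in, once; it reports no verdict.
The state is a dict: "time_s": time; "joint_pos": joint angles; "joint_vel": joint speeds; "tau": joint torques, N m; "tcp_pos": TCP position; "eef_rot": TCP orientation; "wrist_force": force on the tool from outside, world axes, zero at the start; "wrist_torque": the same for the moment, N m; "grip_width": finger opening in m.
Only numpy, scipy, OpenCV 4.12 (cv2) and the standard library are available. Lean on these libraries where they do the work, as an engineer would, in place of code of your own. Each camera call takes 0.05 s, during which the arm holds its last target.

## Working session

There is one attempt and no reset: what is moved stays moved. The work goes in short steps, Python scripts to look and compute and a shell command to move; the robot and the scene stay as the last step left them, time stands still between calls to the robot, and variables do not carry over. Pictures are saved under pics/ and viewed, and the job is handed in when it is done.

```bash
ls; mkdir -p pics; python3 - <<'E'
from cell import manip, vision, ticket
import cv2
print(manip.state(), manip.grip_point_offset)
for n in ("side","top","wrist"):
    print(n, vision.camera_model(n))
for n in ("side","top"):
    cv2.imwrite(f"pics/{n}0.png", vision.snapshot(n)[:,:,::-1])
E
```

```text
pics
{'time_s': 0.0, 'joint_pos': array([67.71349534, 23.60392663, -0.72721205, 91.50765772,  0.32275091,
       64.98816148, -4.70904479]), 'joint_vel': array([ 0.03930778, -0.03369559, -0.0076388 , -0.01285349, -0.14781609,
        0.01040561,  0.01463485]), 'tau': array([-7.05352104e-04, -6.00625992e+01,  6.81813564e-01, -2.99406838e+01,
        1.37744896e-02,  1.06711590e-02, -4.91651221e-06]), 'tcp_pos': array([ 0.19683669, -0.59264826,  0.23038488]), 'eef_rot': array([ 1.79990910e+02,  9.72879661e-02, -7.16192124e+01]), 'wrist_force': array([ 0.01455217, -0.28761454,  0.46195898]), 'wrist_torque': array([-0.02315087, -0.02772632, -0.0171982 ]), 'grip_width': 0.08577966706526936} 0.0187
side {'vfov': 56.192578864889065, 'cx': 324.2303455375599, 'cy': 200.18366551435412, 'rvec': array([ 0.38136367, -2.76005125,  1.15511562]), 'tvec': array([0.55870904, 0.12080068, 0.97007772])}
top {'vfov': 53.04944494902982, 'cx': 319.34092611587346, 'cy': 203.6555162550939, 'rvec': array([ 2.19770125, -2.16367226,  0.11855678]), 'tvec': array([-0.00241198,  0.59855171,  0.86242602])}
wrist {'vfov': 65.70646984690485, 'cx': 322.10317387898635, 'cy': 195.75549025212, 'mount': array([[ 9.99999740e-01,  6.96769910e-04, -1.85743885e-04,
         1.18348007e-04],
       [-6.22249015e-04,  9.63965138e-01,  2.66027866e-01,
        -6.77925463e-02],
       [ 3.64410842e-04, -2.66027682e-01,  9.63965321e-01,
        -1.41913799e-01],
       [ 0.00000000e+00,  0.00000000e+00,  0.00000000e+00,
         1.00000000e+00]])}
```

View pics/side0.png

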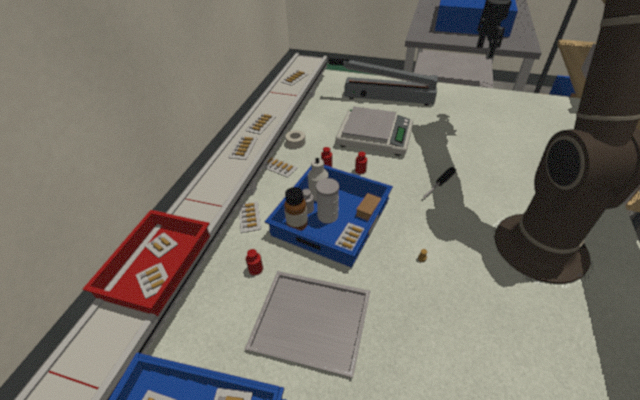

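View pics/top0.png

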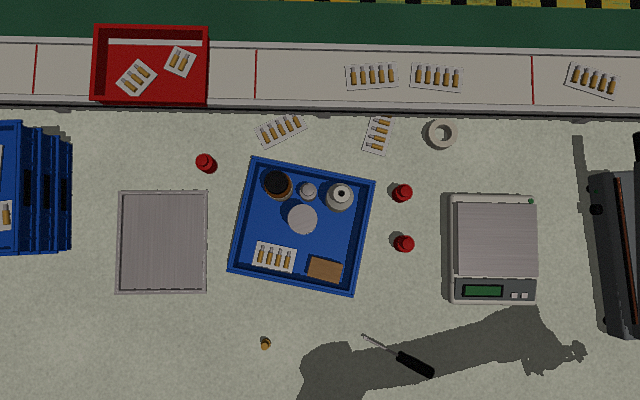

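```bash
cat > h.py <<'E'
import numpy as np, cv2
from cell import manip, vision, ticket
from scipy.spatial.transform import Rotation as R
W,H=640,400
def K(m):
    f=H/2/np.tan(np.radians(m['vfov']/2)); return f
def bp(m,u,v,z):
    f=K(m); Rm=cv2.Rodrigues(m['rvec'])[0]; t=m['tvec']
    d=Rm.T@np.array([(u-m['cx'])/f,(v-m['cy'])/f,1]); c=-Rm.T@t
    return c+d*(z-c[2])/d[2]
def pr(m,p):
    f=K(m); Rm=cv2.Rodrigues(m['rvec'])[0]; q=Rm@np.array(p)+m['tvec']
    return np.array([f*q[0]/q[2]+m['cx'],f*q[1]/q[2]+m['cy']])
def wbp(m,pose,u,v,z):
    pos,rpy=pose
    f=K(m); d=np.array([u-m['cx'],v-m['cy']]); r=np.hypot(*d); th=r/f
    ray=np.array([*(np.sin(th)*d/max(r,1e-9)),np.cos(th)])
    Rt=R.from_euler('xyz',rpy,degrees=True).as_matrix(); M=m['mount']
    c=Rt@M[:3,3]+pos; w=Rt@M[:3,:3]@ray
    return c+w*(z-c[2])/w[2]
def wpr(m,pose,p):
    pos,rpy=pose
    f=K(m);Rt=R.from_euler('xyz',rpy,degrees=True).as_matrix(); M=m['mount']
    q=M[:3,:3].T@(Rt.T@(np.array(p)-pos)-M[:3,3])
    th=np.arctan2(np.hypot(q[0],q[1]),q[2]); e=q[:2]/np.hypot(q[0],q[1])
    return f*th*e+[m['cx'],m['cy']]
def pose():
    s=manip.state(); return s['tcp_pos'],s['eef_rot']
E
python3 - <<'E'
import cv2
a=cv2.imread('pics/top0.png')
cv2.imwrite('pics/top0z.png',cv2.resize(a[145:305,220:385],None,fx=3.6,fy=3.6,interpolation=cv2.INTER_CUBIC))
from h import *
m=vision.camera_model('top')
print(-cv2.Rodrigues(m['rvec'])[0].T@m['tvec'])
for n,u,v,z in [('amber',275,185,.125),('sq nozzle',341,193.5,.14),('can',301.5,219,.119),('weight',308,190,.075)]:
    print(n,bp(m,u,v,z))
for c in [(252,155.5),(376,180.5),(353.5,298),(227,271.5)]: print('tote',bp(m,*c,.062))
for c in [(118.5,190),(208,190.5),(207,293),(115,294)]: print('tray',bp(m,*c,.014))
for c in [(454,202),(537,203),(537.5,277),(454.5,276)]: print('pan',bp(m,*c,.062))
for c in [(450,192),(534,193),(537,303),(449,303)]: print('body',bp(m,*c,.05))
E
```

```text
[0.51536501 0.0198264  0.91436012]
amber [0.62514321 0.09686045 0.125     ]
sq nozzle [ 0.60855791 -0.03332703  0.14      ]
can [0.55880388 0.04321744 0.119     ]
weight [0.6226468  0.03197055 0.075     ]
tote [0.69717404 0.15410119 0.062     ]
tote [ 0.64738979 -0.1138321   0.062     ]
tote [ 0.39814608 -0.06703438  0.062     ]
tote [0.4493661  0.19882633 0.062     ]
tray [0.62325196 0.45830432 0.014     ]
tray [0.62550002 0.2581215  0.014     ]
tray [0.39827652 0.25107715 0.014     ]
tray [0.39354083 0.45185936 0.014     ]
pan [ 0.60362881 -0.28191931  0.062     ]
pan [ 0.60441576 -0.46178178  0.062     ]
pan [ 0.44681147 -0.45715044  0.062     ]
pan [ 0.44651838 -0.28037123  0.062     ]
body [ 0.62668148 -0.27774831  0.05      ]
body [ 0.62758635 -0.46272785  0.05      ]
body [ 0.39096519 -0.46079777  0.05      ]
body [ 0.38861203 -0.27187837  0.05      ]
```

View pics/top0z.png

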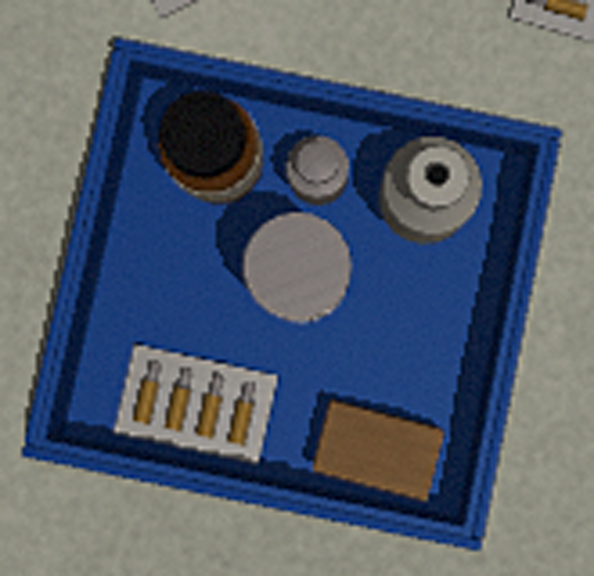

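```bash
python3 -m creep '[[0.085,[0,0.01,0.04],0],[0.085,[0.01,0.03,0.08],0.08],[0.085,[0.03,0.06,0.11],0.16],[0.085,[0.05,0.09,0.12],0.26],[0.085,[0.07,0.12,0.12],0.36],[0.085,[0.09,0.16,0.12],0.46],[0.085,[0.11,0.2,0.12],0.56],[0.085,[0.13,0.24,0.12],0.66],[0.085,[0.15,0.28,0.12],0.76],[0.085,[0.17,0.32,0.12],0.86],[0.085,[0.19,0.36,0.12],0.96],[0.085,[0.21,0.4,0.12],1.07],[0.085,[0.23,0.44,0.12],1.07],[0.085,[0.26,0.48,0.12],1.07],[0.085,[0.29,0.52,0.12],1.07],[0.085,[0.32,0.56,0.12],1.07],[0.085,[0.35,0.6,0.12],1.07],[0.085,[0.365,0.63,0.12],1.07],[0.085,[0.365,0.63,0.12],1.07],[0.085,[0.365,0.63,0.12],1.07]]' 40
python3 - <<'E'
from h import *
p=pose(); cv2.imwrite('pics/w1.png',vision.snapshot('wrist')[:,:,::-1]); print(p)
m=vision.camera_model('wrist')
for n,q in dict(amber=(.625,.097,.125),sq=(.6086,-.033,.14),can=(.559,.043,.119),w=(.6226,.032,.075)).items(): print(n,wpr(m,p,q))
E
```

```text
time_s: 1.77
tcp_pos: [0.5636, 0.0442, 0.3505]
eef_rot: [-179.8, 0.1, -9.9]
wrist_force: [-1.5, 0.2, -0.1]
grip_width: 0.0851
(array([0.56355817, 0.04424301, 0.35046255]), array([-1.79753923e+02,  6.71587697e-02, -9.88758149e+00]))
amber [365.51415587 117.94722454]
sq [368.88409367 226.96986771]
can [318.45926553 170.20603799]
w [365.89450125 164.56070782]
```

View pics/w1.png

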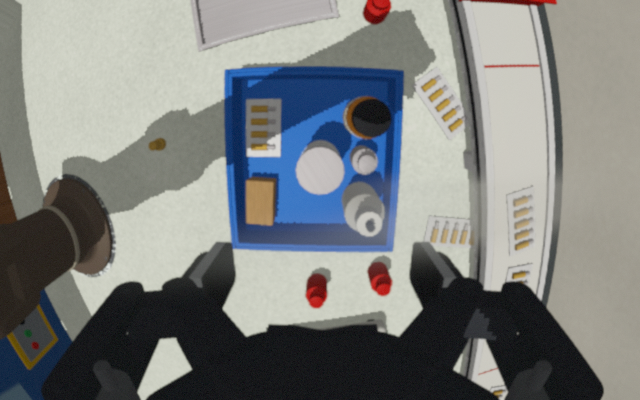

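```bash
python3 - <<'E'
import cv2
a=cv2.imread('pics/w1.png'); cv2.imwrite('pics/w1z.png',cv2.resize(a[60:260,220:420],None,fx=3,fy=3,interpolation=cv2.INTER_CUBIC))
a=cv2.imread('pics/side0.png'); cv2.imwrite('pics/side0z.png',cv2.resize(a[140:270,250:410],None,fx=4.5,fy=4.5,interpolation=cv2.INTER_CUBIC))
E
```

```text
(no output)
```

View pics/w1z.png

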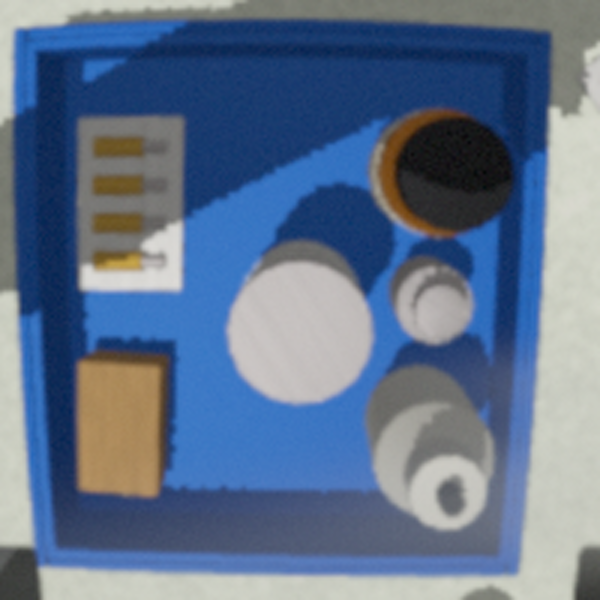

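View pics/side0z.png

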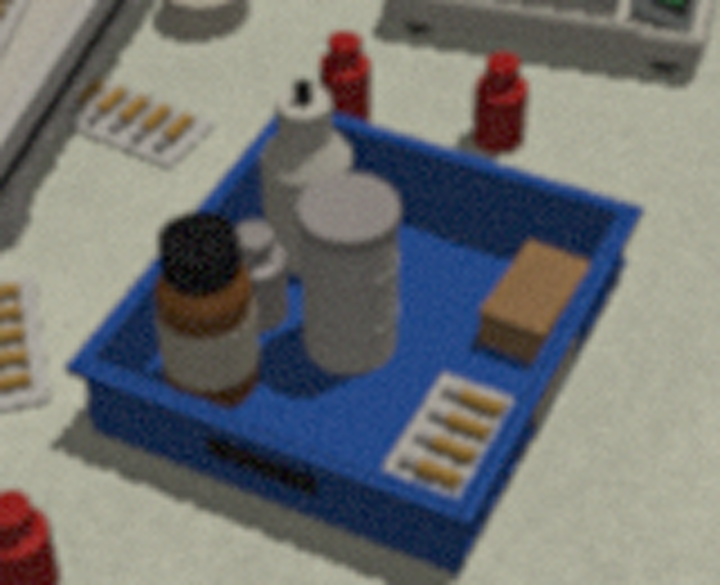

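```bash
python3 - <<'E'
from h import *
mt=vision.camera_model('top');ms=vision.camera_model('side');mw=vision.camera_model('wrist')
p=(np.array([.56356,.04424,.35046]),np.array([-179.754,.067,-9.888]))
top=dict(amber=(276.7,182,.125),sq=(341.4,193.3,.14),can=(302.8,218.9,.119),w=(308.3,190.8,.075))
wr=dict(amber=(372,116.7),sq=(370.7,224.3),can=(320,170.7),w=(367.7,164))
sd=dict(amber=(199,228),sq=(303,85),can=(349,207),w=(257,234))
for k,(u,v,z) in top.items():
    a=sd[k]
    print(k,bp(mt,u,v,z),wbp(mw,p,*wr[k],z),bp(ms,250+a[0]/4.5,140+a[1]/4.5,z))
E
```

```text
amber [0.63120764 0.09364237 0.125     ] [0.63293954 0.0973313  0.125     ] [0.63352646 0.08853237 0.125     ]
sq [ 0.60896312 -0.03410289  0.14      ] [ 0.61125154 -0.02993097  0.14      ] [ 0.60845886 -0.03331619  0.14      ]
can [0.55904314 0.04064196 0.119     ] [0.56075649 0.04206633 0.119     ] [0.55806715 0.0431188  0.119     ]
w [0.62095734 0.03130824 0.075     ] [0.62519452 0.0323654  0.075     ] [0.61911164 0.03464141 0.075     ]
```

```bash
python3 -m creep '[[0.085,[-0.004,-0.003,-0.03],0],[0.085,[-0.004,-0.003,-0.06],0],[0.085,[-0.004,-0.003,-0.09],0],[0.085,[-0.004,-0.003,-0.12],0],[0.085,[-0.004,-0.003,-0.15],0],[0.085,[-0.004,-0.003,-0.175],0],[0.085,[-0.004,-0.003,-0.19],0],[0.085,[-0.004,-0.003,-0.2],0],[0.085,[-0.004,-0.003,-0.2],0]]' 40
python3 - <<'E'
from h import *
cv2.imwrite('pics/w2.png',vision.snapshot('wrist')[:,:,::-1])
cv2.imwrite('pics/s2.png',cv2.resize(vision.snapshot('side')[100:300,220:420,::-1],None,fx=2.5,fy=2.5)); print(pose())
E
```

```text
time_s: 2.57
tcp_pos: [0.5566, 0.0327, 0.1492]
eef_rot: [179.9, 0.2, -10.4]
wrist_force: [-0.6, 0.2, 0.0]
grip_width: 0.0852
(array([0.55824983, 0.03347468, 0.15181286]), array([ 1.79995717e+02, -1.68809709e-02, -1.03387725e+01]))
```

View pics/w2.png

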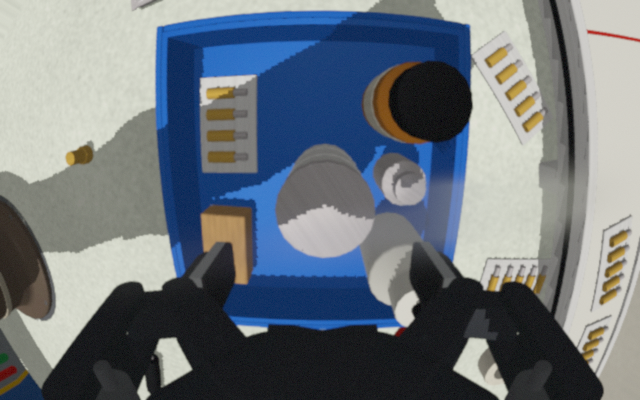

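View pics/s2.png

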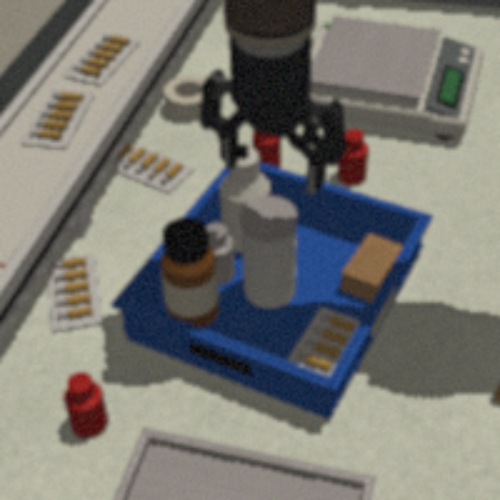

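```bash
python3 - <<'E'
from h import *
m=vision.camera_model('wrist');p=pose();print(p,manip.state()['joint_vel'].round(2))
for z in (.119,.15): print(wpr(m,p,[p[0][0],p[0][1],z]))
for uv,z in [((325,208),.119),((405,184),.075),((430,102),.125)]: print(wbp(m,p,*uv,z))
ms=vision.camera_model('side'); print(pr(ms,[*p[0]]), pr(ms,[.559,.0415,.119]))
E
```

```text
(array([0.55824983, 0.03347468, 0.15181286]), array([ 1.79995717e+02, -1.68809709e-02, -1.03387725e+01])) [ 0.01 -1.08 -0.55 -0.92 -0.15  0.08 -0.05]
[321.27208237 226.53764161]
[321.12625363 248.33413949]
[0.56253379 0.0446472  0.119     ]
[0.6222462  0.03831167 0.075     ]
[0.63151932 0.09665809 0.125     ]
[328.36254852 174.04336954] [327.38030736 185.53367165]
```

```bash
python3 -m creep '[[0.085,[0.002,0.009,0],0],[0.085,[0.002,0.009,-0.01],0],[0.085,[0.002,0.009,-0.025],0],[0.085,[0.002,0.009,-0.04],0],[0.085,[0.002,0.009,-0.055],0],[0.085,[0.002,0.009,-0.062],0],[0.085,[0.002,0.009,-0.062],0],[0.085,[0.002,0.009,-0.062],0]]'
python3 - <<'E'
from h import *
cv2.imwrite('pics/w3.png',vision.snapshot('wrist')[:,:,::-1]);print(pose(), manip.state()['wrist_force'])
E
```

```text
time_s: 3.33
tcp_pos: [0.5602, 0.0433, 0.0895]
eef_rot: [-180.0, 0.0, -10.3]
wrist_force: [0.1, -0.0, -0.2]
grip_width: 0.0847
(array([0.56058221, 0.04329567, 0.08997285]), array([-1.79973001e+02, -5.37708927e-02, -1.02944476e+01])) [-0.12524246  0.3480151   0.1947168 ]
```

View pics/w3.png

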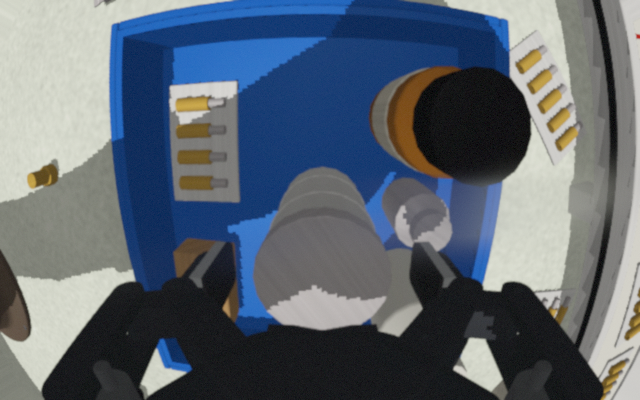

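```bash
python3 -m creep '[[0.07,[0,0,0],0],[0.06,[0,0,0],0],[0.05,[0,0,0],0],[0.045,[0,0,0],0],[0.04,[0,0,0],0],[0.04,[0,0,0],0],[0.04,[0,0,0],0],[0.04,[0,0,0],0]]' 50
python3 - <<'E'
from h import *
s=manip.state(); print({k:s[k] for k in('time_s','tcp_pos','eef_rot','wrist_force','grip_width')})
E
```

```text
time_s: 4.05
tcp_pos: [0.5607, 0.043, 0.0906]
eef_rot: [-180.0, -0.1, -10.3]
wrist_force: [-2.0, -0.6, 5.6]
grip_width: 0.0583
{'time_s': 4.05, 'tcp_pos': array([0.56068741, 0.04302595, 0.09057064]), 'eef_rot': array([-1.79986497e+02, -1.04429914e-01, -1.03184575e+01]), 'wrist_force': array([-1.97642765, -0.60073677,  5.61634001]), 'grip_width': 0.05826769707283226}
```

```bash
python3 -m creep '[[0.04,[0,0,0.005],0],[0.04,[0,0,0.015],0],[0.04,[0,0,0.035],0],[0.04,[0,0,0.06],0],[0.04,[0,0,0.09],0],[0.04,[0,0,0.12],0],[0.04,[0,0,0.145],0],[0.04,[0,0,0.16],0],[0.04,[0,0,0.165],0],[0.04,[0,0.01,0.165],0.02],[0.04,[0,0.03,0.165],0.04],[0.04,[0,0.055,0.165],0.06],[0.04,[0,0.085,0.165],0.08],[0.04,[0,0.115,0.165],0.1],[0.04,[0,0.145,0.165],0.12],[0.04,[0,0.175,0.165],0.14],[0.04,[0,0.205,0.165],0.16],[0.04,[0,0.23,0.165],0.18],[0.04,[0,0.24,0.165],0.18],[0.04,[0,0.24,0.165],0.18]]'
python3 - <<'E'
from h import *
s=manip.state(); print({k:s[k] for k in('time_s','tcp_pos','eef_rot','wrist_force','grip_width')})
cv2.imwrite('pics/w4.png',vision.snapshot('wrist')[:,:,::-1])
cv2.imwrite('pics/s4.png',vision.snapshot('side')[:,:,::-1])
E
```

```text
time_s: 5.72
tcp_pos: [0.5579, 0.2868, 0.2527]
eef_rot: [-179.9, 0.2, 0.3]
wrist_force: [-0.1, 0.9, -1.5]
grip_width: 0.0584
{'time_s': 5.7167, 'tcp_pos': array([0.5578615 , 0.28677658, 0.25267084]), 'eef_rot': array([-1.79928153e+02,  1.76413568e-01,  3.38069989e-01]), 'wrist_force': array([-0.08444113,  0.94672137, -1.47567195]), 'grip_width': 0.05840667390409734}
```

View pics/w4.png

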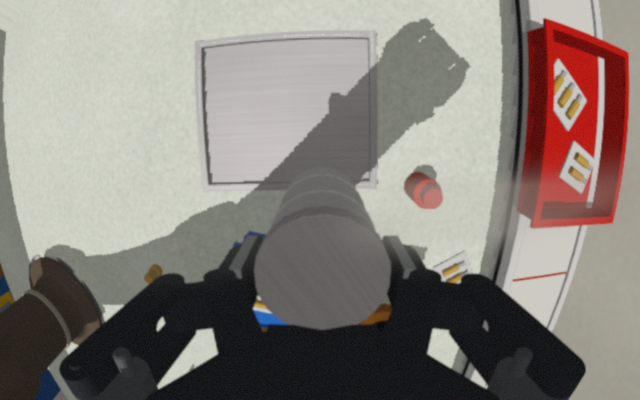

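View pics/s4.png

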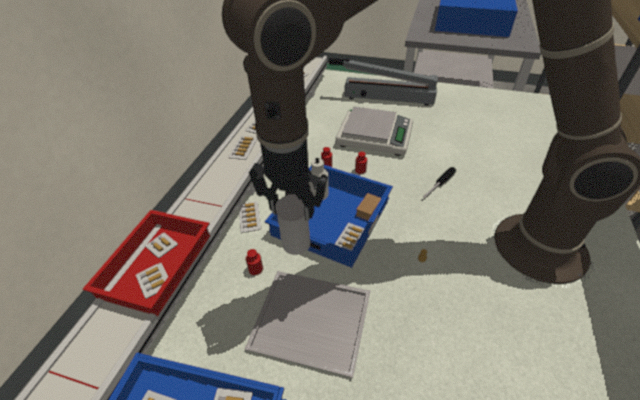

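```bash
python3 - <<'E'
from h import *
m=vision.camera_model('wrist');p=(np.array([.55786,.28678,.25267]),np.array([-179.928,.176,.338]));ms=vision.camera_model('side');mt=vision.camera_model('top')
L=[]
for c in [(196,41),(375,32),(375,188),(206,187)]: L.append(wbp(m,p,*c,.014)[:2])
print(np.array(L),np.mean(L,0))
L=[bp(ms,*c,.014)[:2] for c in [(279,273),(369,290),(352,373),(248,347)]]; print(np.array(L),np.mean(L,0))
s=manip.state();print(s['tcp_pos'])
E
```

```text
[[0.39470421 0.45427473]
 [0.62130095 0.45802699]
 [0.6253831  0.26033154]
 [0.40347964 0.26048071]] [0.51121698 0.35827849]
[[0.61913693 0.26500094]
 [0.39964714 0.25323175]
 [0.39498535 0.44686621]
 [0.61508213 0.45440818]] [0.50721289 0.35487677]
[0.55946113 0.28251462 0.25293904]
```

```bash
python3 -m creep '[[0.04,[0,0.01,0],0],[0.04,[-0.002,0.03,0],0],[0.04,[-0.004,0.06,0],0],[0.04,[-0.006,0.09,0],0],[0.04,[-0.006,0.11,0],0],[0.04,[-0.006,0.118,0],0],[0.04,[-0.006,0.118,-0.01],0],[0.04,[-0.006,0.118,-0.03],0],[0.04,[-0.006,0.118,-0.06],0],[0.04,[-0.006,0.118,-0.09],0],[0.04,[-0.006,0.118,-0.12],0],[0.04,[-0.006,0.118,-0.14],0],[0.04,[-0.006,0.118,-0.15],0],[0.04,[-0.006,0.118,-0.155],0],[0.04,[-0.006,0.118,-0.158],0],[0.04,[-0.006,0.118,-0.16],0],[0.04,[-0.006,0.118,-0.16],0],[0.04,[-0.006,0.118,-0.16],0]]'
```

```text
time_s: 7.32
tcp_pos: [0.5546, 0.4013, 0.0956]
eef_rot: [-179.9, -0.1, -0.0]
wrist_force: [0.2, -0.7, -1.9]
grip_width: 0.0583
```

```bash
python3 -m creep '[[0.04,[0,0,-0.002],0],[0.04,[0,0,-0.004],0],[0.04,[0,0,-0.005],0],[0.04,[0,0,-0.005],0],[0.04,[0,0,-0.005],0]]'
python3 - <<'E'
from h import *
s=manip.state(); print({k:s[k] for k in('time_s','tcp_pos','wrist_force','grip_width')})
E
```

```text
time_s: 7.73
tcp_pos: [0.5542, 0.4011, 0.0897]
eef_rot: [-180.0, -0.0, 0.0]
wrist_force: [1.0, 0.1, 2.3]
grip_width: 0.0583
{'time_s': 7.7333, 'tcp_pos': array([0.55417626, 0.40111772, 0.08971804]), 'wrist_force': array([1.04023953, 0.08244062, 2.31334697]), 'grip_width': 0.058321381783188166}
```

```bash
python3 -m creep '[[0.065,[0,0,0],0],[0.075,[0,0,0],0],[0.085,[0,0,0],0],[0.085,[0,0,0],0],[0.085,[0,0,0.01],0],[0.085,[0,0,0.03],0],[0.085,[0,0,0.06],0],[0.085,[0,0,0.09],0],[0.085,[0,0,0.12],0],[0.085,[0.01,-0.02,0.14],0],[0.085,[0.02,-0.05,0.145],0],[0.085,[0.03,-0.09,0.145],-0.02],[0.085,[0.04,-0.13,0.145],-0.06],[0.085,[0.05,-0.17,0.145],-0.1],[0.085,[0.06,-0.21,0.145],-0.14],[0.085,[0.07,-0.25,0.145],-0.18],[0.085,[0.077,-0.28,0.145],-0.18],[0.085,[0.078,-0.3,0.145],-0.18],[0.085,[0.078,-0.307,0.145],-0.18],[0.085,[0.078,-0.307,0.145],-0.18]]'
python3 - <<'E'
from h import *
p=pose(); print(p)
cv2.imwrite('pics/w5.png',vision.snapshot('wrist')[:,:,::-1])
cv2.imwrite('pics/s5.png',vision.snapshot('side')[:,:,::-1])
m=vision.camera_model('wrist'); print(wpr(m,p,[.632,.094,.125]),wpr(m,p,[p[0][0],p[0][1],.125]))
E
```

```text
time_s: 9.4
tcp_pos: [0.6324, 0.0916, 0.2348]
eef_rot: [180.0, -0.0, -10.5]
wrist_force: [0.4, 0.4, 0.0]
grip_width: 0.0846
(array([0.63238345, 0.09156113, 0.23482576]), array([ 1.79965786e+02, -3.46179724e-02, -1.05127769e+01]))
[320.47729791 190.76912415] [321.45622853 193.44788322]
```

View pics/w5.png

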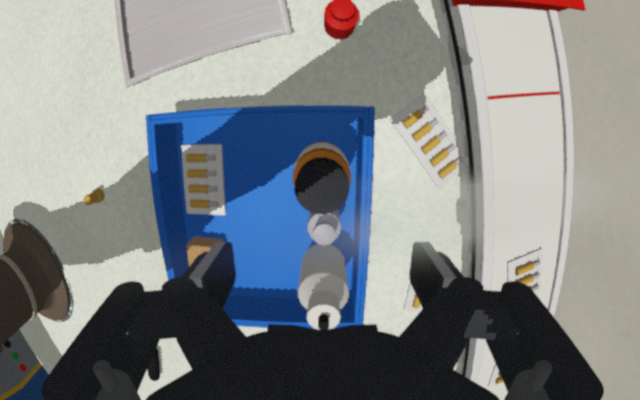

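View pics/s5.png

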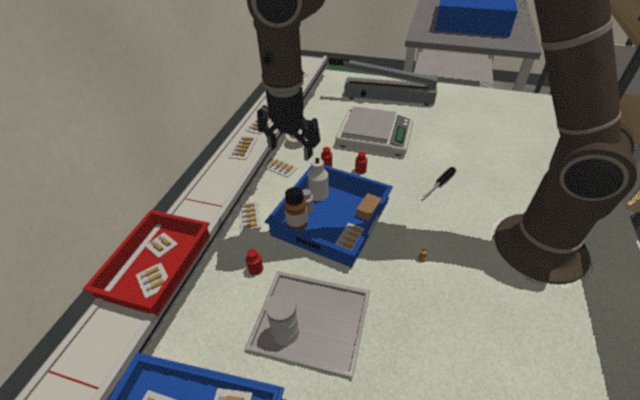

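```bash
python3 -m creep '[[0.085,[0.001,0.001,-0.01],0],[0.085,[0.001,0.001,-0.03],0],[0.085,[0.001,0.001,-0.06],0],[0.085,[0.001,0.001,-0.08],0],[0.085,[0.001,0.001,-0.1],0],[0.085,[0.001,0.001,-0.115],0],[0.085,[0.001,0.001,-0.127],0],[0.085,[0.001,0.001,-0.133],0],[0.085,[0.001,0.001,-0.133],0],[0.085,[0.001,0.001,-0.133],0]]'
python3 - <<'E'
from h import *
p=pose(); print(p)
cv2.imwrite('pics/w6.png',vision.snapshot('wrist')[:,:,::-1])
E
```

```text
time_s: 10.33
tcp_pos: [0.6331, 0.0958, 0.1015]
eef_rot: [-180.0, -0.0, -10.3]
wrist_force: [-0.2, -0.4, -0.1]
grip_width: 0.085
(array([0.63313791, 0.095786  , 0.10151471]), array([-1.79975301e+02, -3.91970025e-03, -1.02557216e+01]))
```

View pics/w6.png

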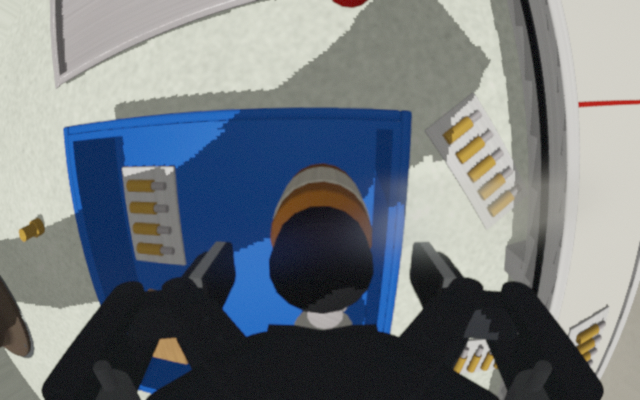

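```bash
python3 -m creep '[[0.07,[0,0,0],0],[0.06,[0,0,0],0],[0.05,[0,0,0],0],[0.04,[0,0,0],0],[0.035,[0,0,0],0],[0.03,[0,0,0],0],[0.03,[0,0,0],0],[0.03,[0,0,0],0],[0.03,[0,0,0],0]]' 50
python3 - <<'E'
from h import *
s=manip.state(); print({k:s[k] for k in('time_s','tcp_pos','eef_rot','wrist_force','grip_width')})
E
```

```text
time_s: 11.13
tcp_pos: [0.6334, 0.095, 0.1023]
eef_rot: [-180.0, -0.1, -10.3]
wrist_force: [-2.3, 0.7, 6.1]
grip_width: 0.0455
{'time_s': 11.1333, 'tcp_pos': array([0.6334399 , 0.09502815, 0.10232981]), 'eef_rot': array([-1.79982503e+02, -6.98097805e-02, -1.03154325e+01]), 'wrist_force': array([-2.28099334,  0.68794808,  6.09378453]), 'grip_width': 0.045499623652743834}
```

```bash
python3 -m creep '[[0.03,[0,0,0.005],0],[0.03,[0,0,0.015],0],[0.03,[0,0,0.035],0],[0.03,[0,0,0.06],0],[0.03,[0,0,0.09],0],[0.03,[0,0,0.12],0],[0.03,[0,0,0.145],0],[0.03,[0,0,0.155],0],[0.03,[-0.005,0.01,0.16],0],[0.03,[-0.01,0.03,0.16],0.02],[0.03,[-0.02,0.055,0.16],0.05],[0.03,[-0.03,0.085,0.16],0.08],[0.03,[-0.04,0.115,0.16],0.11],[0.03,[-0.05,0.145,0.16],0.14],[0.03,[-0.06,0.175,0.16],0.17],[0.03,[-0.07,0.2,0.16],0.18],[0.03,[-0.076,0.213,0.16],0.18],[0.03,[-0.077,0.216,0.16],0.18],[0.03,[-0.077,0.216,0.16],0.18],[0.03,[-0.077,0.216,0.16],0.18]]'
python3 - <<'E'
from h import *
s=manip.state(); print({k:s[k] for k in('time_s','tcp_pos','eef_rot','wrist_force','grip_width')})
cv2.imwrite('pics/s7.png',vision.snapshot('side')[:,:,::-1])
cv2.imwrite('pics/w7.png',vision.snapshot('wrist')[:,:,::-1])
E
```

```text
time_s: 12.8
tcp_pos: [0.5565, 0.3093, 0.2604]
eef_rot: [179.9, 0.0, -0.1]
wrist_force: [0.8, -0.4, -1.2]
grip_width: 0.0456
{'time_s': 12.8, 'tcp_pos': array([0.55653599, 0.30934326, 0.26040391]), 'eef_rot': array([ 1.79896794e+02,  3.56116778e-02, -8.08482248e-02]), 'wrist_force': array([ 0.82326448, -0.367576  , -1.17727235]), 'grip_width': 0.04555357605356194}
```

View pics/s7.png

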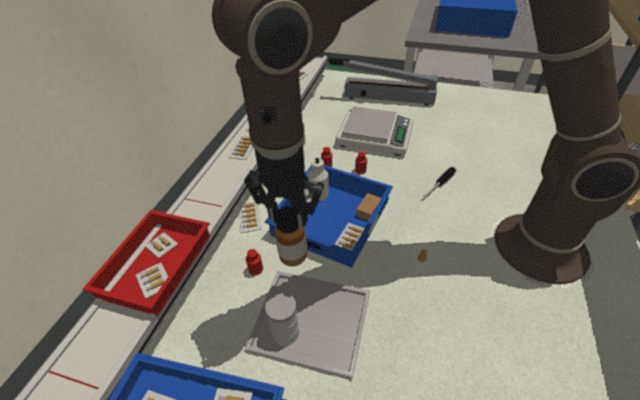

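View pics/w7.png

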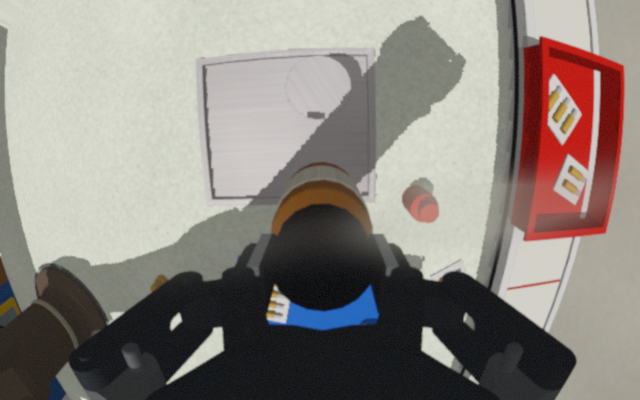

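```bash
python3 -m creep '[[0.03,[0,0,-0.01],0],[0.03,[0,0,-0.03],0],[0.03,[0,0,-0.06],0],[0.03,[0,0,-0.09],0],[0.03,[0,0,-0.12],0],[0.03,[0,0,-0.14],0],[0.03,[0,0,-0.15],0],[0.03,[0,0,-0.154],0],[0.03,[0,0,-0.157],0],[0.03,[0,0,-0.159],0],[0.03,[0,0,-0.16],0],[0.03,[0,0,-0.16],0],[0.03,[0,0,-0.16],0]]'
python3 - <<'E'
from h import *
s=manip.state(); print({k:s[k] for k in('time_s','tcp_pos','wrist_force','grip_width')})
E
```

```text
time_s: 13.98
tcp_pos: [0.5565, 0.3112, 0.1023]
eef_rot: [-180.0, -0.1, -0.0]
wrist_force: [0.6, -0.6, -2.6]
grip_width: 0.0455
{'time_s': 13.9833, 'tcp_pos': array([0.5565341 , 0.3111769 , 0.10226516]), 'wrist_force': array([ 0.6285276 , -0.60318067, -2.6129063 ]), 'grip_width': 0.0455319767900431}
```

```bash
python3 -m creep '[[0.03,[0,0,-0.001],0],[0.03,[0,0,-0.002],0],[0.03,[0,0,-0.002],0],[0.03,[0,0,-0.002],0]]'
python3 - <<'E'
from h import *
s=manip.state(); print({k:s[k] for k in('time_s','tcp_pos','wrist_force','grip_width')})
E
```

```text
time_s: 14.32
tcp_pos: [0.5565, 0.3116, 0.1013]
eef_rot: [-179.9, -0.1, 0.0]
wrist_force: [-2.5, -2.2, 8.6]
grip_width: 0.0448
{'time_s': 14.3167, 'tcp_pos': array([0.55651418, 0.31163871, 0.10129124]), 'wrist_force': array([-2.47463587, -2.2079188 ,  8.61972106]), 'grip_width': 0.04480993120679459}
```

```bash
python3 -m creep '[[0.055,[0,0,0],0],[0.065,[0,0,0],0],[0.075,[0,0,0],0],[0.085,[0,0,0.002],0],[0.085,[0,0,0.015],0],[0.085,[0,0,0.04],0],[0.085,[0,0,0.07],0],[0.085,[0,0,0.1],0],[0.085,[0,0,0.13],0],[0.085,[0.005,-0.02,0.145],0],[0.085,[0.01,-0.055,0.145],-0.02],[0.085,[0.015,-0.09,0.145],-0.05],[0.085,[0.02,-0.13,0.145],-0.08],[0.085,[0.03,-0.17,0.145],-0.11],[0.085,[0.035,-0.21,0.145],-0.14],[0.085,[0.04,-0.25,0.145],-0.18],[0.085,[0.045,-0.29,0.145],-0.18],[0.085,[0.05,-0.325,0.145],-0.18],[0.085,[0.053,-0.344,0.145],-0.18],[0.085,[0.053,-0.344,0.145],-0.18]]'
python3 -m creep '[[0.085,[0,0,0],0],[0.085,[0,0,0],0]]'
python3 - <<'E'
from h import *
p=pose(); print(p)
cv2.imwrite('pics/w8.png',vision.snapshot('wrist')[:,:,::-1])
cv2.imwrite('pics/s8.png',vision.snapshot('side')[:,:,::-1])
m=vision.camera_model('wrist'); print(wpr(m,p,[.6095,-.0325,.14]),wpr(m,p,[p[0][0],p[0][1],.14]))
E
```

```text
time_s: 15.98
tcp_pos: [0.6096, -0.04, 0.2448]
eef_rot: [179.9, -0.1, -10.8]
wrist_force: [-0.1, -0.0, 0.2]
grip_width: 0.0849
time_s: 16.15
tcp_pos: [0.609, -0.0318, 0.2451]
eef_rot: [-179.9, -0.0, -10.3]
wrist_force: [-0.0, 1.0, 0.0]
grip_width: 0.0848
(array([ 0.60900418, -0.03180406,  0.24505258]), array([-1.79940393e+02, -2.56110312e-02, -1.02512825e+01]))
[322.20605032 195.84088892] [321.46657159 195.1446434 ]
```

View pics/w8.png

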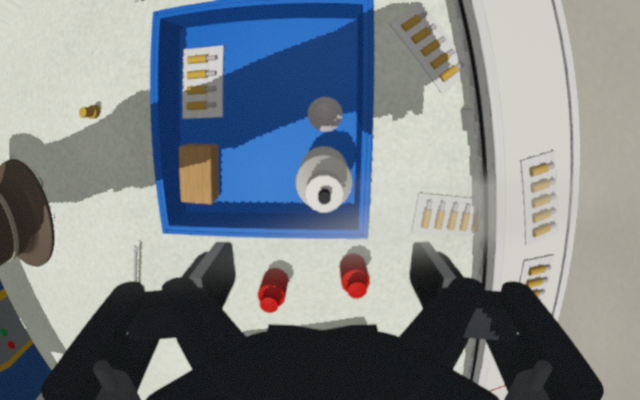

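View pics/s8.png

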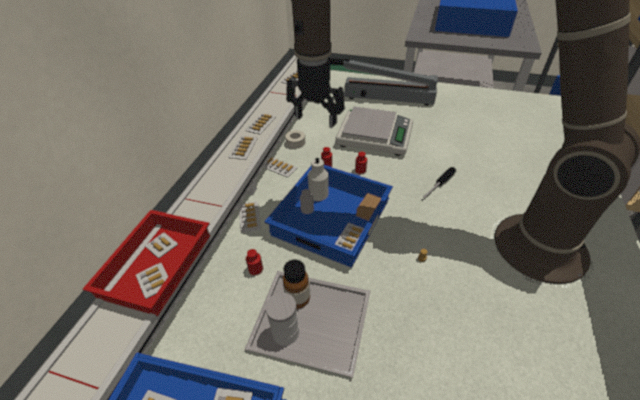

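```bash
python3 -m creep '[[0.085,[0.001,0,-0.01],0],[0.085,[0.001,0,-0.03],0],[0.085,[0.001,0,-0.06],0],[0.085,[0.001,0,-0.08],0],[0.085,[0.001,0,-0.1],0],[0.085,[0.001,0,-0.12],0],[0.085,[0.001,0,-0.135],0],[0.085,[0.001,0,-0.141],0],[0.085,[0.001,0,-0.141],0],[0.085,[0.001,0,-0.141],0]]'
python3 - <<'E'
from h import *
p=pose(); print(p)
cv2.imwrite('pics/w9.png',vision.snapshot('wrist')[:,:,::-1])
E
```

```text
time_s: 17.08
tcp_pos: [0.6101, -0.0324, 0.1034]
eef_rot: [-180.0, 0.0, -10.3]
wrist_force: [-0.2, 0.4, 0.4]
grip_width: 0.085
(array([ 0.61013287, -0.03237433,  0.10338862]), array([-1.79982497e+02,  1.21035188e-02, -1.02522651e+01]))
```

View pics/w9.png

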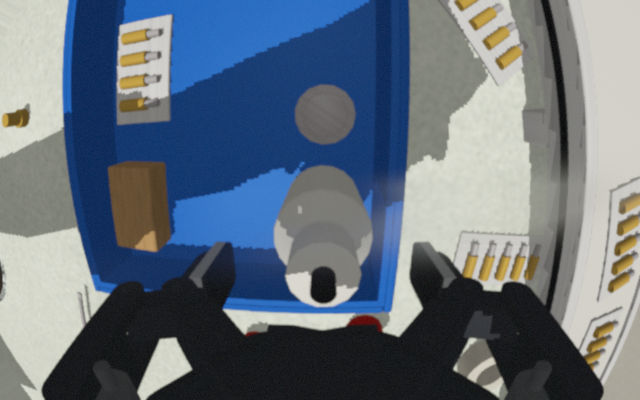

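Nozzle at (323,285), centred between the fingers (about 324). Close.

```bash
python3 -m creep '[[0.07,[0,0,0],0],[0.06,[0,0,0],0],[0.05,[0,0,0],0],[0.04,[0,0,0],0],[0.03,[0,0,0],0],[0.02,[0,0,0],0],[0.02,[0,0,0],0],[0.02,[0,0,0],0],[0.02,[0,0,0],0],[0.02,[0,0,0],0]]' 45
python3 - <<'E'
from h import *
s=manip.state(); print({k:s[k] for k in('time_s','tcp_pos','eef_rot','wrist_force','grip_width')})
E
```

```text
time_s: 17.97
tcp_pos: [0.6106, -0.0332, 0.1039]
eef_rot: [-180.0, -0.1, -10.3]
wrist_force: [-0.2, -0.3, 5.0]
grip_width: 0.0328
{'time_s': 17.9667, 'tcp_pos': array([ 0.61055923, -0.03319776,  0.10391906]), 'eef_rot': array([-1.79998789e+02, -6.68926389e-02, -1.03214845e+01]), 'wrist_force': array([-0.20069964, -0.30015839,  5.0304399 ]), 'grip_width': 0.032817447483783874}
```

```bash
python3 -m creep '[[0.02,[0,0,0.005],0],[0.02,[0,0,0.015],0],[0.02,[0,0,0.035],0],[0.02,[0,0,0.06],0],[0.02,[0,0,0.09],0],[0.02,[0,0,0.12],0],[0.02,[0,0,0.145],0],[0.02,[0,0,0.157],0],[0.02,[-0.005,0.01,0.16],0],[0.02,[-0.01,0.03,0.16],0.02],[0.02,[-0.02,0.06,0.16],0.05],[0.02,[-0.03,0.09,0.16],0.08],[0.02,[-0.04,0.12,0.16],0.11],[0.02,[-0.05,0.15,0.16],0.14],[0.02,[-0.06,0.18,0.16],0.17],[0.02,[-0.07,0.21,0.16],0.18],[0.02,[-0.08,0.24,0.16],0.18],[0.02,[-0.09,0.27,0.16],0.18],[0.02,[-0.1,0.3,0.16],0.18],[0.02,[-0.11,0.33,0.16],0.18]]'
python3 -m creep '[[0.02,[-0.01,0.03,0],0],[0.02,[-0.02,0.045,0],0],[0.02,[-0.026,0.055,0],0],[0.02,[-0.028,0.057,0],0],[0.02,[-0.028,0.057,0],0],[0.02,[-0.028,0.057,0],0]]'
python3 - <<'E'
from h import *
s=manip.state(); print({k:s[k] for k in('time_s','tcp_pos','eef_rot','wrist_force','grip_width')})
cv2.imwrite('pics/s10.png',vision.snapshot('side')[:,:,::-1])
E
```

```text
time_s: 19.63
tcp_pos: [0.4967, 0.2993, 0.2611]
eef_rot: [179.9, 0.2, 0.2]
wrist_force: [1.2, 0.3, -2.5]
grip_width: 0.0329
time_s: 20.13
tcp_pos: [0.4723, 0.3526, 0.2625]
eef_rot: [179.9, 0.0, -0.0]
wrist_force: [0.7, -0.5, -2.1]
grip_width: 0.0325
{'time_s': 20.1333, 'tcp_pos': array([0.47231176, 0.35261812, 0.26254678]), 'eef_rot': array([ 1.79909060e+02,  2.61284207e-02, -3.93264764e-02]), 'wrist_force': array([ 0.74884483, -0.49842834, -2.12933547]), 'grip_width': 0.03245959193719504}
```

View pics/s10.png

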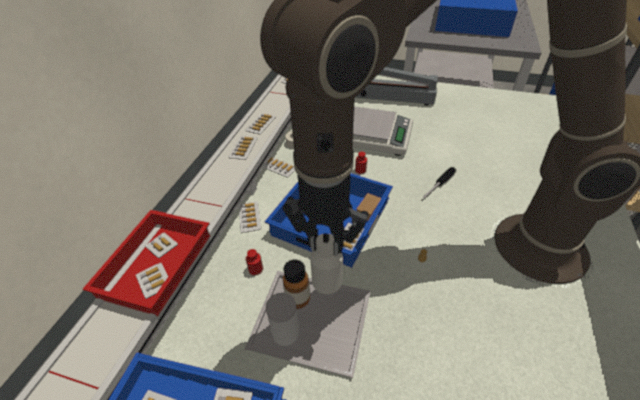

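```bash
python3 -m creep '[[0.02,[0,0,-0.01],0],[0.02,[0,0,-0.03],0],[0.02,[0,0,-0.06],0],[0.02,[0,0,-0.09],0],[0.02,[0,0,-0.12],0],[0.02,[0,0,-0.14],0],[0.02,[0,0,-0.15],0],[0.02,[0,0,-0.154],0],[0.02,[0,0,-0.157],0],[0.02,[0,0,-0.159],0],[0.02,[0,0,-0.16],0],[0.02,[0,0,-0.16],0],[0.02,[0,0,-0.16],0]]'
python3 - <<'E'
from h import *
s=manip.state(); print({k:s[k] for k in('time_s','tcp_pos','wrist_force','grip_width')})
E
```

```text
time_s: 21.27
tcp_pos: [0.4725, 0.3542, 0.1042]
eef_rot: [-180.0, -0.1, -0.0]
wrist_force: [-0.7, 0.1, -1.5]
grip_width: 0.0326
{'time_s': 21.2667, 'tcp_pos': array([0.47247418, 0.35416712, 0.10416747]), 'wrist_force': array([-0.65784365,  0.11757564, -1.53297957]), 'grip_width': 0.03261067307070896}
```

```bash
python3 -m creep '[[0.02,[0,0,-0.001],0],[0.02,[0,0,-0.002],0],[0.02,[0,0,-0.002],0],[0.02,[0,0,-0.002],0]]'
python3 - <<'E'
from h import *
s=manip.state(); print({k:s[k] for k in('time_s','tcp_pos','wrist_force','grip_width')})
E
```

```text
time_s: 21.6
tcp_pos: [0.4727, 0.3544, 0.1029]
eef_rot: [-180.0, -0.1, -0.0]
wrist_force: [-0.1, -1.5, 8.6]
grip_width: 0.0323
{'time_s': 21.6, 'tcp_pos': array([0.47265865, 0.35440458, 0.1028928 ]), 'wrist_force': array([-0.0998544, -1.4958649,  8.6356788]), 'grip_width': 0.032335029949796625}
```

```bash
python3 -m creep '[[0.045,[0,0,0],0],[0.055,[0,0,0],0],[0.065,[0,0,0],0],[0.07,[0,0,0.002],0],[0.07,[0,0,0.015],0],[0.07,[0,0,0.04],0],[0.07,[0,0,0.07],0],[0.07,[0,0,0.1],0],[0.07,[0,0,0.13],0],[0.07,[0.005,-0.01,0.145],0.1],[0.07,[0.015,-0.03,0.145],0.2],[0.07,[0.03,-0.06,0.145],0.32],[0.07,[0.045,-0.09,0.145],0.44],[0.07,[0.06,-0.12,0.145],0.56],[0.07,[0.075,-0.15,0.145],0.68],[0.07,[0.09,-0.18,0.145],0.8],[0.07,[0.105,-0.21,0.145],0.92],[0.07,[0.12,-0.24,0.145],1.04],[0.07,[0.13,-0.27,0.145],1.16],[0.07,[0.14,-0.295,0.145],1.28]]'
python3 -m creep '[[0.07,[0.006,-0.02,0],0.1],[0.07,[0.009,-0.027,0],0.11],[0.07,[0.009,-0.027,-0.03],0.11],[0.07,[0.009,-0.027,-0.06],0.11],[0.07,[0.009,-0.027,-0.08],0.11],[0.07,[0.009,-0.027,-0.08],0.11],[0.07,[0.009,-0.027,-0.08],0.11]]'
python3 - <<'E'
from h import *
p=pose(); print(p)
cv2.imwrite('pics/w11.png',vision.snapshot('wrist')[:,:,::-1])
cv2.imwrite('pics/s11.png',vision.snapshot('side')[:,:,::-1])
cv2.imwrite('pics/t11.png',vision.snapshot('top')[:,:,::-1])
m=vision.camera_model('wrist'); print(wpr(m,p,[.6215,.032,.075]),wpr(m,p,[p[0][0],p[0][1],.075]))
E
```

```text
time_s: 23.27
tcp_pos: [0.6128, 0.0561, 0.2472]
eef_rot: [180.0, 0.0, 73.6]
wrist_force: [0.8, -0.3, 0.9]
grip_width: 0.0705
time_s: 23.85
tcp_pos: [0.6205, 0.0329, 0.1666]
eef_rot: [-179.9, -0.0, 79.6]
wrist_force: [0.3, 0.4, 0.4]
grip_width: 0.0697
(array([0.62050922, 0.03291054, 0.16655869]), array([-1.79918257e+02, -1.74814817e-02,  7.96036811e+01]))
[320.83944937 200.31468704] [321.75276721 198.92044473]
```

View pics/w11.png

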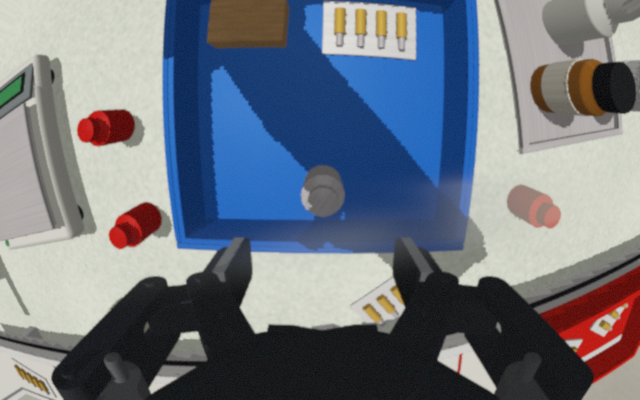

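View pics/s11.png

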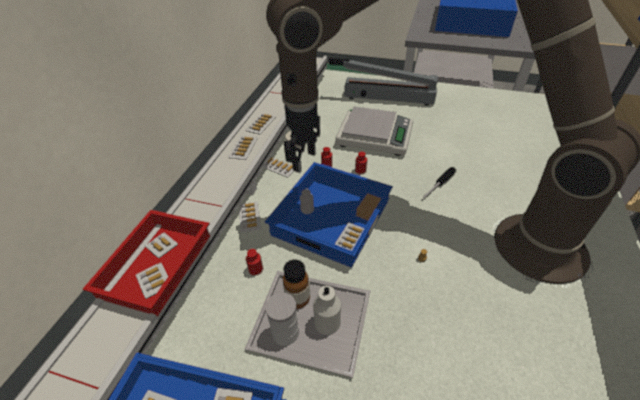

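View pics/t11.png

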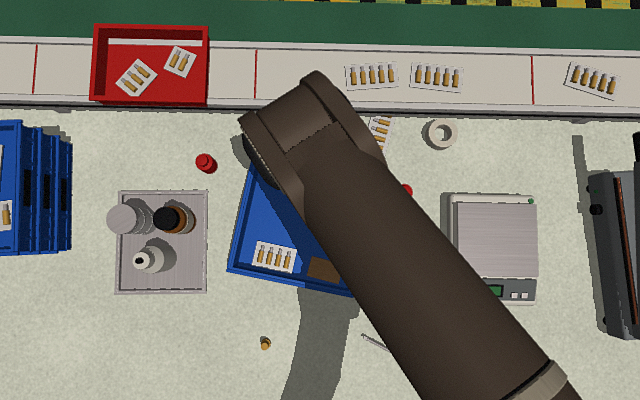

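```bash
python3 -m creep '[[0.065,[0.001,0,-0.01],0],[0.06,[0.001,0,-0.03],0],[0.06,[0.001,0,-0.055],0],[0.06,[0.001,0,-0.08],0],[0.06,[0.001,0,-0.095],0],[0.06,[0.001,0,-0.105],0],[0.06,[0.001,0,-0.11],0],[0.06,[0.001,0,-0.11],0],[0.06,[0.001,0,-0.11],0]]'
python3 - <<'E'
from h import *
s=manip.state(); print({k:s[k] for k in('time_s','tcp_pos','wrist_force','grip_width')})
cv2.imwrite('pics/w12.png',vision.snapshot('wrist')[:,:,::-1])
E
```

```text
time_s: 24.75
tcp_pos: [0.6227, 0.0322, 0.0572]
eef_rot: [179.9, -0.0, 79.6]
wrist_force: [-0.3, 0.4, 0.4]
grip_width: 0.06
{'time_s': 24.75, 'tcp_pos': array([0.62267595, 0.03222076, 0.05715999]), 'wrist_force': array([-0.33425912,  0.44868833,  0.41952264]), 'grip_width': 0.060045323675677845}
```

View pics/w12.png

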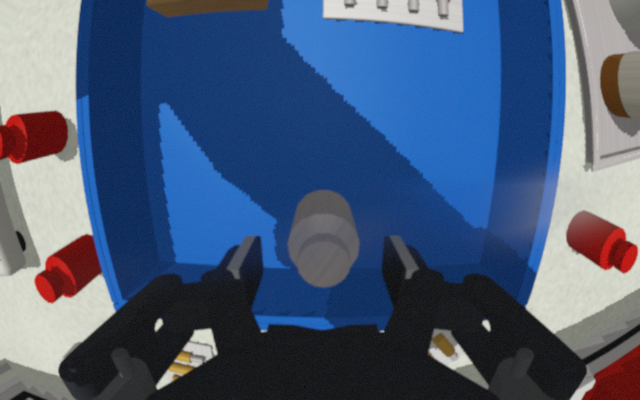

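```bash
python3 - <<'E'
from h import *
p=pose(); m=vision.camera_model('wrist'); print(wpr(m,p,[p[0][0],p[0][1],.075]), wbp(m,p,324,259,.075))
E
```

```text
[321.65867135 265.14538526] [0.61997247 0.03379556 0.075     ]
```

```bash
python3 -m creep '[[0.05,[-0.002,0.001,0],0],[0.04,[-0.002,0.001,0],0],[0.03,[-0.002,0.001,0],0],[0.02,[-0.002,0.001,0],0],[0.015,[-0.002,0.001,0],0],[0.01,[-0.002,0.001,0],0],[0.01,[-0.002,0.001,0],0],[0.01,[-0.002,0.001,0],0],[0.01,[-0.002,0.001,0],0],[0.01,[-0.002,0.001,0],0]]' 60
python3 - <<'E'
from h import *
s=manip.state(); print({k:s[k] for k in('time_s','tcp_pos','eef_rot','wrist_force','grip_width')})
E
```

```text
time_s: 25.63
tcp_pos: [0.6205, 0.0332, 0.0571]
eef_rot: [179.9, -0.0, 79.7]
wrist_force: [0.0, 0.1, 5.0]
grip_width: 0.0217
{'time_s': 25.6333, 'tcp_pos': array([0.62045442, 0.03315181, 0.05712392]), 'eef_rot': array([ 1.79942587e+02, -1.40811639e-02,  7.96505803e+01]), 'wrist_force': array([0.03023485, 0.06512479, 4.97134392]), 'grip_width': 0.021746470179008274}
```

```bash
python3 -m creep '[[0.01,[0,0,0.003],0],[0.01,[0,0,0.01],0],[0.01,[0,0,0.025],0],[0.01,[0,0,0.05],0],[0.01,[0,0,0.08],0],[0.01,[0,0,0.1],0],[0.01,[0,0,0.11],0],[0.01,[0,0,0.11],0],[0.01,[0,0,0.11],0]]'
python3 - <<'E'
from h import *
s=manip.state(); print({k:s[k] for k in('time_s','tcp_pos','eef_rot','wrist_force','grip_width')})
cv2.imwrite('pics/w13.png',vision.snapshot('wrist')[:,:,::-1])
cv2.imwrite('pics/s13.png',cv2.resize(vision.snapshot('side')[100:260,220:420,::-1],None,fx=4,fy=3.7,interpolation=cv2.INTER_CUBIC))
E
```

```text
time_s: 26.38
tcp_pos: [0.6199, 0.0325, 0.1662]
eef_rot: [180.0, 0.0, 79.6]
wrist_force: [-0.4, 0.5, -5.0]
grip_width: 0.0216
{'time_s': 26.3833, 'tcp_pos': array([0.6198673 , 0.03248752, 0.16620778]), 'eef_rot': array([1.79988904e+02, 3.12727313e-02, 7.96213758e+01]), 'wrist_force': array([-0.42816899,  0.47629382, -5.01521564]), 'grip_width': 0.021641402750043805}
```

View pics/w13.png

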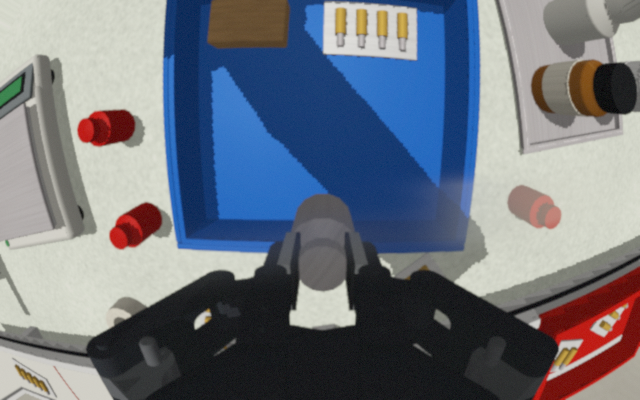

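View pics/s13.png

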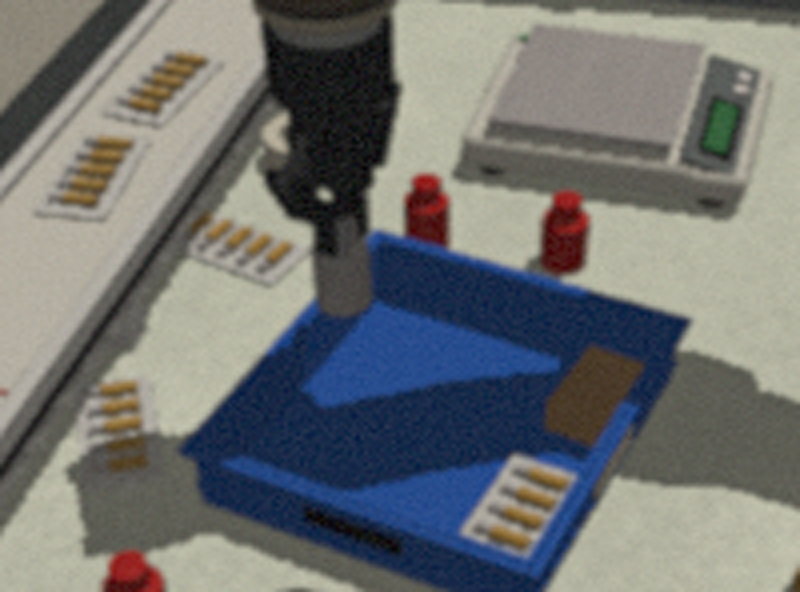

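```bash
python3 -m creep '[[0.01,[0,-0.005,0.015],0],[0.01,[-0.003,-0.02,0.03],0],[0.01,[-0.01,-0.04,0.03],0],[0.01,[-0.015,-0.065,0.03],0],[0.01,[-0.02,-0.09,0.03],0],[0.01,[-0.027,-0.115,0.03],0],[0.01,[-0.033,-0.14,0.03],0],[0.01,[-0.04,-0.165,0.03],0],[0.01,[-0.046,-0.19,0.03],0],[0.01,[-0.052,-0.215,0.03],0],[0.01,[-0.058,-0.24,0.03],0],[0.01,[-0.064,-0.265,0.03],0],[0.01,[-0.07,-0.29,0.03],0],[0.01,[-0.076,-0.315,0.03],0],[0.01,[-0.082,-0.34,0.03],0],[0.01,[-0.088,-0.365,0.03],0],[0.01,[-0.092,-0.385,0.03],0],[0.01,[-0.095,-0.398,0.03],0],[0.01,[-0.095,-0.403,0.03],0],[0.01,[-0.095,-0.403,0.03],0]]'
python3 -m creep '[[0.01,[0,0,0],0],[0.01,[0,0,0],0],[0.01,[0,0,0],0]]'
python3 - <<'E'
from h import *
s=manip.state(); print({k:s[k] for k in('time_s','tcp_pos','eef_rot','wrist_force','grip_width')})
cv2.imwrite('pics/w14.png',vision.snapshot('wrist')[:,:,::-1])
cv2.imwrite('pics/s14.png',cv2.resize(vision.snapshot('side')[60:220,290:450,::-1],None,fx=3.7,fy=3.7,interpolation=cv2.INTER_CUBIC))
E
```

```text
time_s: 28.15
tcp_pos: [0.5247, -0.3711, 0.196]
eef_rot: [-180.0, -0.0, 79.5]
wrist_force: [0.3, -0.2, -5.2]
grip_width: 0.0216
time_s: 28.4
tcp_pos: [0.5258, -0.3682, 0.1966]
eef_rot: [180.0, -0.0, 79.8]
wrist_force: [-0.2, 1.1, -5.2]
grip_width: 0.022
{'time_s': 28.4, 'tcp_pos': array([ 0.5258216 , -0.36821293,  0.19658581]), 'eef_rot': array([ 1.79986155e+02, -3.03952992e-02,  7.97992959e+01]), 'wrist_force': array([-0.2008898 ,  1.05196095, -5.18230041]), 'grip_width': 0.021957023533760934}
```

View pics/w14.png

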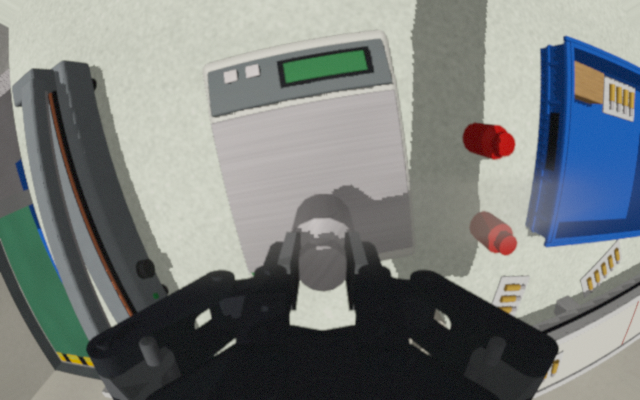

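View pics/s14.png

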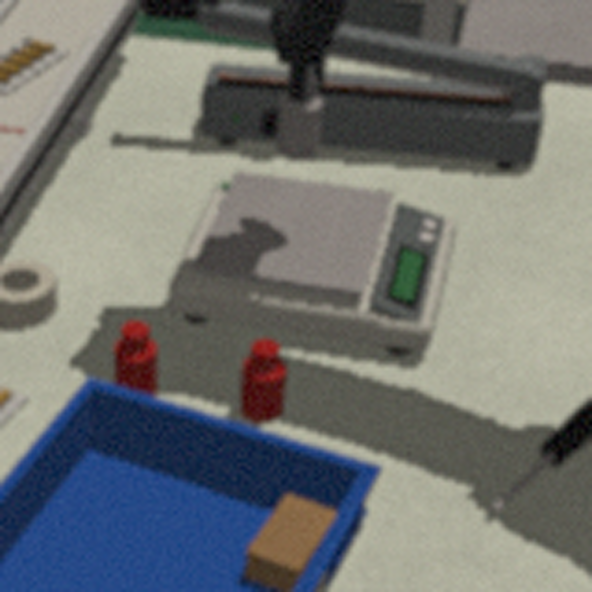

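```bash
python3 - <<'E'
from h import *
p=pose(); m=vision.camera_model('wrist');ms=vision.camera_model('side')
for c in [(212,123),(393,88),(412,248)]: print(wbp(m,p,*c,.062))
L=[bp(ms,290+a/3.7,60+b/3.7,.062)[:2] for a,b in [(234,174),(397,192),(360,307),(187,264)]]; print(np.array(L),np.mean(L,0))
E
```

```text
[ 0.44833531 -0.45789066  0.062     ]
[ 0.44791999 -0.29033276  0.062     ]
[ 0.60493994 -0.29054101  0.062     ]
[[ 0.60173767 -0.45159616]
 [ 0.44280551 -0.45827251]
 [ 0.44661312 -0.26388622]
 [ 0.60777154 -0.28944185]] [ 0.52473196 -0.36579919]
```

```bash
python3 -m creep '[[0.01,[0,-0.002,-0.005],0],[0.01,[0,-0.002,-0.015],0],[0.01,[0,-0.002,-0.03],0],[0.01,[0,-0.002,-0.045],0],[0.01,[0,-0.002,-0.058],0],[0.01,[0,-0.002,-0.067],0],[0.01,[0,-0.002,-0.072],0],[0.01,[0,-0.002,-0.075],0],[0.01,[0,-0.002,-0.077],0],[0.01,[0,-0.002,-0.078],0],[0.01,[0,-0.002,-0.078],0],[0.01,[0,-0.002,-0.078],0]]'
python3 - <<'E'
from h import *
s=manip.state(); print({k:s[k] for k in('time_s','tcp_pos','eef_rot','wrist_force','grip_width')})
E
```

```text
time_s: 29.5
tcp_pos: [0.5254, -0.3722, 0.1189]
eef_rot: [180.0, 0.0, 79.6]
wrist_force: [-0.4, -0.0, -5.1]
grip_width: 0.022
{'time_s': 29.5, 'tcp_pos': array([ 0.52539956, -0.37223026,  0.1188903 ]), 'eef_rot': array([1.79952108e+02, 2.25655946e-02, 7.96437058e+01]), 'wrist_force': array([-0.43735378, -0.01405961, -5.10363517]), 'grip_width': 0.022019757641654897}
```

```bash
python3 -m creep '[[0.01,[0,0.001,-0.001],0],[0.01,[0,0.001,-0.002],0],[0.01,[0,0.001,-0.003],0],[0.01,[0,0.001,-0.004],0],[0.01,[0,0.001,-0.004],0],[0.01,[0,0.001,-0.004],0]]'
python3 - <<'E'
from h import *
s=manip.state(); print({k:s[k] for k in('time_s','tcp_pos','eef_rot','wrist_force','grip_width')})
cv2.imwrite('pics/s15.png',cv2.resize(vision.snapshot('side')[60:220,290:450,::-1],None,fx=3.7,fy=3.7,interpolation=cv2.INTER_CUBIC))
E
```

```text
time_s: 30.0
tcp_pos: [0.5251, -0.3712, 0.1143]
eef_rot: [180.0, 0.0, 79.6]
wrist_force: [-0.1, -0.9, -4.5]
grip_width: 0.0217
{'time_s': 30.0, 'tcp_pos': array([ 0.52508197, -0.37115723,  0.1143132 ]), 'eef_rot': array([1.79995762e+02, 8.34078831e-05, 7.96404933e+01]), 'wrist_force': array([-0.05140761, -0.91941479, -4.53390698]), 'grip_width': 0.02167170381077542}
```

View pics/s15.png

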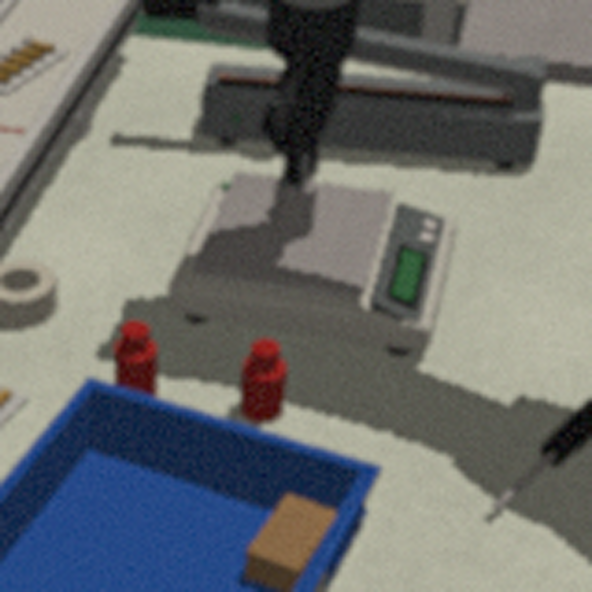

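Nearly down. Another small step.

```bash
python3 -m creep '[[0.01,[0,0,-0.0005],0],[0.01,[0,0,-0.001],0],[0.01,[0,0,-0.001],0]]'
python3 - <<'E'
from h import *
s=manip.state(); print({k:s[k] for k in('time_s','tcp_pos','wrist_force','grip_width')})
E
```

```text
time_s: 30.3
tcp_pos: [0.5255, -0.3711, 0.1142]
eef_rot: [179.9, 0.0, 79.6]
wrist_force: [-2.9, 1.0, 4.2]
grip_width: 0.0216
{'time_s': 30.3, 'tcp_pos': array([ 0.52551082, -0.3711072 ,  0.11418542]), 'wrist_force': array([-2.91757872,  0.95573744,  4.17366423]), 'grip_width': 0.021641899017938653}
```

Down on the pan. Release, lift straight, then look.

```bash
python3 -m creep '[[0.03,[0,0,0],0],[0.04,[0,0,0],0],[0.05,[0,0,0],0],[0.06,[0,0,0],0],[0.06,[0,0,0],0],[0.06,[0,0,0.01],0],[0.06,[0,0,0.03],0],[0.06,[0,0,0.06],0],[0.06,[0,0,0.09],0],[0.06,[0,0,0.12],0],[0.06,[0,0,0.14],0],[0.06,[0,0,0.14],0],[0.06,[0,0,0.14],0]]'
python3 - <<'E'
from h import *
p=pose(); print(p)
cv2.imwrite('pics/w16.png',vision.snapshot('wrist')[:,:,::-1])
cv2.imwrite('pics/s16.png',cv2.resize(vision.snapshot('side')[60:220,290:450,::-1],None,fx=3.7,fy=3.7,interpolation=cv2.INTER_CUBIC))
m=vision.camera_model('wrist'); print(wpr(m,p,[.5255,-.371,.132]),wpr(m,p,[.5255,-.371,.062]))
E
```

```text
time_s: 31.38
tcp_pos: [0.5258, -0.3711, 0.2553]
eef_rot: [179.8, 0.1, 79.6]
wrist_force: [-0.8, -0.0, -0.7]
grip_width: 0.06
(array([ 0.52575179, -0.37112649,  0.25530488]), array([1.79847204e+02, 7.90932845e-02, 7.96492970e+01]))
[322.09543143 188.20474894] [322.16486568 172.66220428]
```

View pics/w16.png

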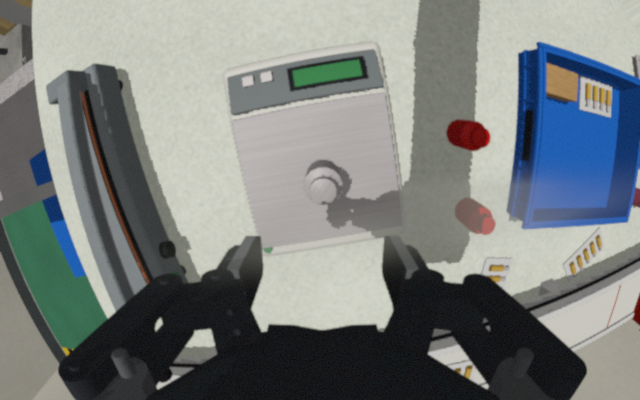

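View pics/s16.png

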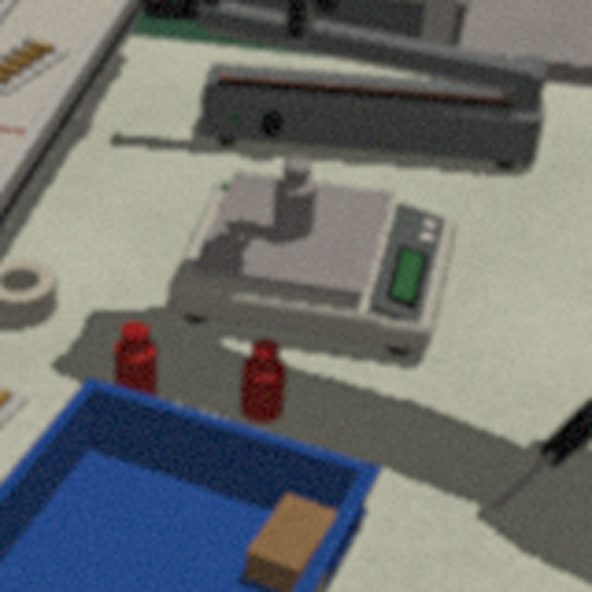

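```bash
python3 - <<'E'
from h import *
p=pose(); m=vision.camera_model('wrist')
L=[wbp(m,p,*c,.062)[:2] for c in [(233,118),(384,88),(400,235),(258,253)]]; print(np.array(L),np.mean(L,0), wbp(m,p,322,187,.132))
E
```

```text
[[ 0.44488851 -0.45521667]
 [ 0.44322915 -0.28863815]
 [ 0.61313061 -0.29289928]
 [ 0.60562096 -0.46416812]] [ 0.52671731 -0.37523055] [ 0.52226478 -0.37047409  0.132     ]
```

```bash
python3 -m creep '[[0.06,[0,0.01,0],0],[0.06,[-0.001,0.03,0],-0.04],[0.06,[-0.003,0.06,0],-0.1],[0.06,[-0.006,0.1,0],-0.18],[0.06,[-0.009,0.14,0],-0.26],[0.06,[-0.012,0.18,0],-0.34],[0.06,[-0.015,0.22,0],-0.42],[0.06,[-0.018,0.26,0],-0.5],[0.06,[-0.021,0.3,0],-0.58],[0.06,[-0.024,0.34,0],-0.66],[0.065,[-0.027,0.38,0],-0.74],[0.07,[-0.03,0.42,0],-0.82],[0.075,[-0.033,0.46,0],-0.9],[0.075,[-0.036,0.5,0],-0.98],[0.075,[-0.039,0.54,0],-1.06],[0.075,[-0.042,0.58,0],-1.14],[0.075,[-0.045,0.62,0],-1.22],[0.075,[-0.048,0.66,0],-1.3],[0.075,[-0.051,0.7,0],-1.37],[0.075,[-0.053,0.72,0],-1.39]]'
python3 -m creep '[[0.075,[0,0.004,0],0],[0.075,[0,0.0055,0],0],[0.075,[0,0.0055,0],0],[0.075,[0,0.0055,0],0]]'
python3 - <<'E'
from h import *
p=pose(); print(p)
cv2.imwrite('pics/w17.png',vision.snapshot('wrist')[:,:,::-1])
m=vision.camera_model('wrist'); print(wpr(m,p,[p[0][0],p[0][1],.139]))
E
```

```text
time_s: 33.15
tcp_pos: [0.4688, 0.3542, 0.2525]
eef_rot: [-179.9, 0.1, 0.1]
wrist_force: [-0.7, -0.1, 0.0]
grip_width: 0.0751
time_s: 33.48
tcp_pos: [0.4725, 0.3526, 0.2527]
eef_rot: [179.9, 0.0, -0.1]
wrist_force: [1.4, -0.9, -0.6]
grip_width: 0.0745
(array([0.47246326, 0.35264518, 0.25273813]), array([ 1.79916352e+02,  2.61773654e-02, -7.90909404e-02]))
[321.56904234 192.06158576]
```

View pics/w17.png

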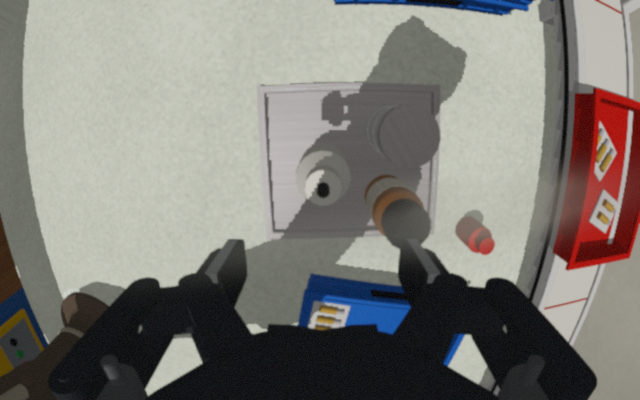

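```bash
python3 -m creep '[[0.075,[0,0,-0.01],0],[0.075,[0,0,-0.03],0],[0.075,[0,0,-0.06],0],[0.075,[0,0,-0.09],0],[0.075,[0,0,-0.115],0],[0.075,[0,0,-0.135],0],[0.075,[0,0,-0.145],0],[0.075,[0,0,-0.15],0],[0.075,[0,0,-0.15],0],[0.075,[0,0,-0.15],0],[0.06,[0,0,-0.15],0],[0.05,[0,0,-0.15],0],[0.04,[0,0,-0.15],0],[0.03,[0,0,-0.15],0],[0.02,[0,0,-0.15],0],[0.02,[0,0,-0.15],0],[0.02,[0,0,-0.15],0],[0.02,[0,0,-0.15],0]]' 45
python3 - <<'E'
from h import *
s=manip.state(); print({k:s[k] for k in('time_s','tcp_pos','eef_rot','wrist_force','grip_width')})
E
```

```text
time_s: 35.03
tcp_pos: [0.4725, 0.3548, 0.1042]
eef_rot: [-180.0, -0.1, -0.0]
wrist_force: [0.8, -0.1, 6.1]
grip_width: 0.0328
{'time_s': 35.0333, 'tcp_pos': array([0.4725345 , 0.35477007, 0.10423018]), 'eef_rot': array([-1.79961846e+02, -7.75556458e-02, -5.38654680e-03]), 'wrist_force': array([ 0.7544539 , -0.06103476,  6.13536392]), 'grip_width': 0.03277033294048895}
```

```bash
python3 -m creep '[[0.02,[0,0,0.005],0],[0.02,[0,0,0.015],0],[0.02,[0,0,0.035],0],[0.02,[0,0,0.06],0],[0.02,[0,0,0.09],0],[0.02,[0,0,0.12],0],[0.02,[0,0,0.145],0],[0.02,[0,0,0.157],0],[0.02,[0.005,-0.01,0.16],0],[0.02,[0.01,-0.03,0.16],-0.02],[0.02,[0.02,-0.06,0.16],-0.05],[0.02,[0.03,-0.09,0.16],-0.08],[0.02,[0.04,-0.12,0.16],-0.11],[0.02,[0.05,-0.15,0.16],-0.14],[0.02,[0.06,-0.18,0.16],-0.17],[0.02,[0.07,-0.21,0.16],-0.18],[0.02,[0.08,-0.24,0.16],-0.18],[0.02,[0.09,-0.27,0.16],-0.18],[0.02,[0.1,-0.3,0.16],-0.18],[0.02,[0.11,-0.33,0.16],-0.18]]'
python3 -m creep '[[0.02,[0.01,-0.03,0],0],[0.02,[0.02,-0.045,0],0],[0.02,[0.026,-0.055,0],0],[0.02,[0.028,-0.0575,0],0],[0.02,[0.028,-0.0575,0],0],[0.02,[0.028,-0.0575,0],0],[0.02,[0.028,-0.0575,0],0]]'
python3 - <<'E'
from h import *
s=manip.state(); print({k:s[k] for k in('time_s','tcp_pos','eef_rot','wrist_force','grip_width')})
cv2.imwrite('pics/s18.png',vision.snapshot('side')[:,:,::-1])
E
```

```text
time_s: 36.7
tcp_pos: [0.5814, 0.0213, 0.2615]
eef_rot: [179.9, 0.1, -10.4]
wrist_force: [-0.3, -0.6, -1.5]
grip_width: 0.0327
time_s: 37.28
tcp_pos: [0.6095, -0.0311, 0.2633]
eef_rot: [-180.0, 0.0, -10.2]
wrist_force: [-0.0, 0.1, -1.4]
grip_width: 0.0328
{'time_s': 37.2833, 'tcp_pos': array([ 0.6095074 , -0.03108734,  0.26327292]), 'eef_rot': array([-1.79964741e+02,  2.29195991e-02, -1.01540938e+01]), 'wrist_force': array([-0.04747915,  0.0752929 , -1.38194321]), 'grip_width': 0.0327710907519357}
```

View pics/s18.png

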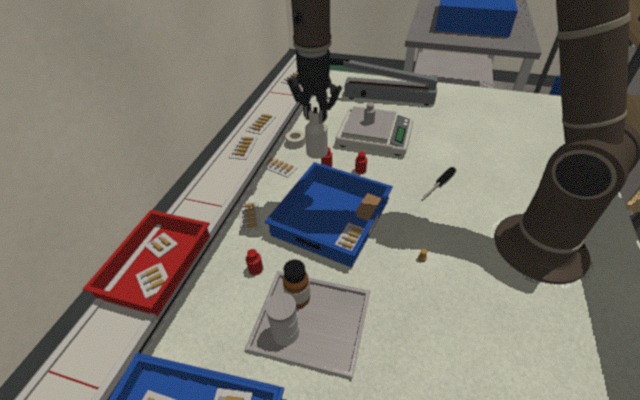

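```bash
python3 -m creep '[[0.02,[0,-0.001,-0.01],0],[0.02,[0,-0.001,-0.03],0],[0.02,[0,-0.001,-0.06],0],[0.02,[0,-0.001,-0.09],0],[0.02,[0,-0.001,-0.12],0],[0.02,[0,-0.001,-0.14],0],[0.02,[0,-0.001,-0.148],0],[0.02,[0,-0.001,-0.153],0],[0.02,[0,-0.001,-0.156],0],[0.02,[0,-0.001,-0.156],0],[0.02,[0,-0.001,-0.156],0]]'
python3 - <<'E'
from h import *
s=manip.state(); print({k:s[k] for k in('time_s','tcp_pos','wrist_force','grip_width')})
E
```

```text
time_s: 38.25
tcp_pos: [0.6109, -0.0339, 0.1085]
eef_rot: [-180.0, -0.1, -10.3]
wrist_force: [-0.1, 0.4, -1.2]
grip_width: 0.0324
{'time_s': 38.25, 'tcp_pos': array([ 0.61087136, -0.03394656,  0.10853472]), 'wrist_force': array([-0.09340351,  0.38682389, -1.24481674]), 'grip_width': 0.03237246523959261}
```

```bash
python3 -m creep '[[0.02,[0,0.001,-0.001],0],[0.02,[0,0.001,-0.002],0],[0.02,[0,0.001,-0.003],0],[0.02,[0,0.001,-0.004],0],[0.02,[0,0.001,-0.004],0],[0.02,[0,0.001,-0.004],0]]'
python3 - <<'E'
from h import *
s=manip.state(); print({k:s[k] for k in('time_s','tcp_pos','wrist_force','grip_width')})
E
```

```text
time_s: 38.75
tcp_pos: [0.611, -0.0331, 0.1052]
eef_rot: [180.0, -0.1, -10.3]
wrist_force: [-2.2, -0.2, 9.5]
grip_width: 0.032
{'time_s': 38.75, 'tcp_pos': array([ 0.61099484, -0.03308506,  0.1051734 ]), 'wrist_force': array([-2.15604742, -0.18333298,  9.45763045]), 'grip_width': 0.03202308226372636}
```

```bash
python3 -m creep '[[0.045,[0,0,0],0],[0.055,[0,0,0],0],[0.065,[0,0,0],0],[0.075,[0,0,0.002],0],[0.085,[0,0,0.015],0],[0.085,[0,0,0.04],0],[0.085,[0,0,0.07],0],[0.085,[0,0,0.1],0],[0.085,[0,0,0.13],0],[0.085,[-0.005,0.02,0.145],0],[0.085,[-0.01,0.055,0.145],0.02],[0.085,[-0.015,0.09,0.145],0.05],[0.085,[-0.02,0.13,0.145],0.08],[0.085,[-0.03,0.17,0.145],0.11],[0.085,[-0.035,0.21,0.145],0.14],[0.085,[-0.04,0.25,0.145],0.18],[0.085,[-0.045,0.29,0.145],0.18],[0.085,[-0.05,0.325,0.145],0.18],[0.085,[-0.0545,0.3445,0.145],0.18],[0.085,[-0.0545,0.3445,0.145],0.18]]'
python3 -m creep '[[0.085,[0,0,0],0],[0.085,[0,0,0],0],[0.085,[0,0,0],0]]'
python3 - <<'E'
from h import *
p=pose(); print(p)
cv2.imwrite('pics/w19.png',vision.snapshot('wrist')[:,:,::-1])
cv2.imwrite('pics/s19.png',vision.snapshot('side')[:,:,::-1])
m=vision.camera_model('wrist'); print(wpr(m,p,[p[0][0],p[0][1],.124]))
E
```

```text
time_s: 40.42
tcp_pos: [0.5518, 0.3184, 0.2493]
eef_rot: [-179.8, 0.1, 0.5]
wrist_force: [-0.7, 0.3, -0.5]
grip_width: 0.0851
time_s: 40.67
tcp_pos: [0.5562, 0.3099, 0.2485]
eef_rot: [179.9, -0.0, -0.1]
wrist_force: [0.1, -1.3, -0.4]
grip_width: 0.0848
(array([0.55619423, 0.30985558, 0.2484553 ]), array([ 1.79949440e+02, -1.93575678e-02, -1.15303632e-01]))
[321.48520954 189.05173129]
```

View pics/w19.png

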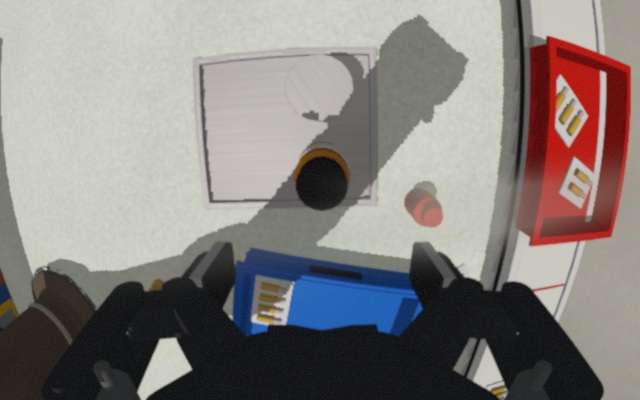

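View pics/s19.png

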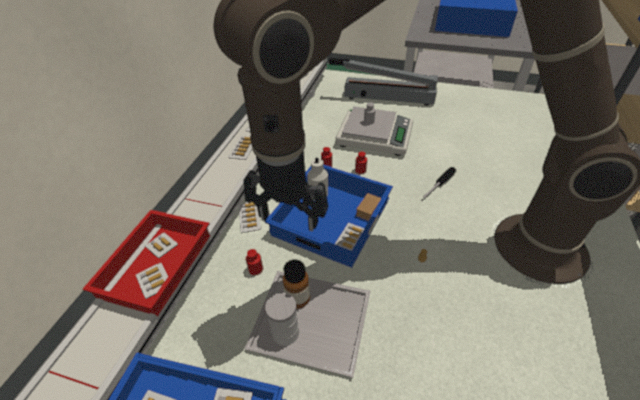

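```bash
python3 -m creep '[[0.085,[0,0,-0.01],0],[0.085,[0,0,-0.03],0],[0.085,[0,0,-0.06],0],[0.085,[0,0,-0.09],0],[0.085,[0,0,-0.115],0],[0.085,[0,0,-0.135],0],[0.085,[0,0,-0.143],0],[0.085,[0,0,-0.147],0],[0.085,[0,0,-0.147],0],[0.085,[0,0,-0.147],0],[0.07,[0,0,-0.147],0],[0.06,[0,0,-0.147],0],[0.05,[0,0,-0.147],0],[0.04,[0,0,-0.147],0],[0.03,[0,0,-0.147],0],[0.03,[0,0,-0.147],0],[0.03,[0,0,-0.147],0],[0.03,[0,0,-0.147],0],[0.03,[0,0,-0.147],0]]' 50
python3 - <<'E'
from h import *
s=manip.state(); print({k:s[k] for k in('time_s','tcp_pos','eef_rot','wrist_force','grip_width')})
E
```

```text
time_s: 42.35
tcp_pos: [0.556, 0.3117, 0.1025]
eef_rot: [-180.0, -0.1, 0.0]
wrist_force: [-1.3, -0.9, 5.3]
grip_width: 0.0454
{'time_s': 42.35, 'tcp_pos': array([0.55596218, 0.31173998, 0.10251552]), 'eef_rot': array([-1.79968767e+02, -8.57280158e-02,  1.52278970e-03]), 'wrist_force': array([-1.27347491, -0.9106055 ,  5.31335602]), 'grip_width': 0.04540095724249017}
```

```bash
python3 -m creep '[[0.03,[0,0,0.005],0],[0.03,[0,0,0.015],0],[0.03,[0,0,0.035],0],[0.03,[0,0,0.06],0],[0.03,[0,0,0.09],0],[0.03,[0,0,0.12],0],[0.03,[0,0,0.145],0],[0.03,[0,0,0.155],0],[0.03,[0.005,-0.01,0.16],0],[0.03,[0.01,-0.03,0.16],-0.02],[0.03,[0.02,-0.055,0.16],-0.05],[0.03,[0.03,-0.085,0.16],-0.08],[0.03,[0.04,-0.115,0.16],-0.11],[0.03,[0.05,-0.145,0.16],-0.14],[0.03,[0.06,-0.175,0.16],-0.17],[0.03,[0.07,-0.2,0.16],-0.18],[0.03,[0.076,-0.213,0.16],-0.18],[0.03,[0.077,-0.2165,0.16],-0.18],[0.03,[0.077,-0.2165,0.16],-0.18],[0.03,[0.077,-0.2165,0.16],-0.18]]'
python3 -m creep '[[0.03,[0,0,0],0],[0.03,[0,0,-0.01],0],[0.03,[0,0,-0.03],0],[0.03,[0,0,-0.06],0],[0.03,[0,0,-0.09],0],[0.03,[0,0,-0.12],0],[0.03,[0,0,-0.14],0],[0.03,[0,0,-0.148],0],[0.03,[0,0,-0.153],0],[0.03,[0,0,-0.156],0],[0.03,[0,0,-0.156],0],[0.03,[0,0,-0.156],0]]'
python3 - <<'E'
from h import *
s=manip.state(); print({k:s[k] for k in('time_s','tcp_pos','eef_rot','wrist_force','grip_width')})
E
```

```text
time_s: 44.02
tcp_pos: [0.6317, 0.0964, 0.2607]
eef_rot: [-180.0, 0.1, -10.2]
wrist_force: [0.0, 1.4, -2.8]
grip_width: 0.0455
time_s: 45.02
tcp_pos: [0.6333, 0.0953, 0.1066]
eef_rot: [-180.0, -0.1, -10.3]
wrist_force: [0.0, 0.7, -2.8]
grip_width: 0.0451
{'time_s': 45.0167, 'tcp_pos': array([0.63332287, 0.09533163, 0.10659385]), 'eef_rot': array([-1.79956895e+02, -1.09757372e-01, -1.03028032e+01]), 'wrist_force': array([ 0.03117402,  0.65177978, -2.79095574]), 'grip_width': 0.045111609654001066}
```

```bash
python3 -m creep '[[0.03,[0,0,-0.001],0],[0.03,[0,0,-0.002],0],[0.03,[0,0,-0.003],0],[0.03,[0,0,-0.0035],0],[0.03,[0,0,-0.0035],0],[0.03,[0,0,-0.0035],0]]'
python3 - <<'E'
from h import *
s=manip.state(); print({k:s[k] for k in('time_s','tcp_pos','wrist_force','grip_width')})
E
```

```text
time_s: 45.52
tcp_pos: [0.6331, 0.0951, 0.1035]
eef_rot: [-180.0, -0.1, -10.3]
wrist_force: [-2.9, -0.5, 6.4]
grip_width: 0.0452
{'time_s': 45.5167, 'tcp_pos': array([0.63311898, 0.09514117, 0.10354489]), 'wrist_force': array([-2.89102032, -0.49536024,  6.40860826]), 'grip_width': 0.04515409435338929}
```

```bash
python3 -m creep '[[0.055,[0,0,0],0],[0.065,[0,0,0],0],[0.075,[0,0,0],0],[0.085,[0,0,0.002],0],[0.085,[0,0,0.015],0],[0.085,[0,0,0.04],0],[0.085,[0,0,0.07],0],[0.085,[0,0,0.1],0],[0.085,[0,0,0.13],0],[0.085,[-0.005,0.02,0.145],0],[0.085,[-0.015,0.055,0.145],0.02],[0.085,[-0.025,0.09,0.145],0.05],[0.085,[-0.035,0.13,0.145],0.08],[0.085,[-0.045,0.17,0.145],0.11],[0.085,[-0.055,0.21,0.145],0.14],[0.085,[-0.065,0.25,0.145],0.18],[0.085,[-0.075,0.285,0.145],0.18],[0.085,[-0.079,0.302,0.145],0.18],[0.085,[-0.079,0.306,0.145],0.18],[0.085,[-0.079,0.306,0.145],0.18]]'
python3 -m creep '[[0.085,[0,0,0],0],[0.085,[0,0,0],0],[0.085,[0,0,0],0]]'
python3 - <<'E'
from h import *
p=pose(); print(p)
cv2.imwrite('pics/w20.png',vision.snapshot('wrist')[:,:,::-1])
cv2.imwrite('pics/s20.png',vision.snapshot('side')[:,:,::-1])
m=vision.camera_model('wrist'); print(wpr(m,p,[p[0][0],p[0][1],.118]))
E
```

```text
time_s: 47.18
tcp_pos: [0.5524, 0.4029, 0.2476]
eef_rot: [-179.9, 0.0, 0.2]
wrist_force: [0.3, -0.8, 0.5]
grip_width: 0.085
time_s: 47.43
tcp_pos: [0.5548, 0.3989, 0.247]
eef_rot: [180.0, -0.0, -0.2]
wrist_force: [-0.4, 0.4, -0.3]
grip_width: 0.085
(array([0.55476839, 0.39894672, 0.24698474]), array([ 1.79957531e+02, -3.35801343e-02, -1.57746952e-01]))
[321.45852248 187.83665652]
```

View pics/w20.png

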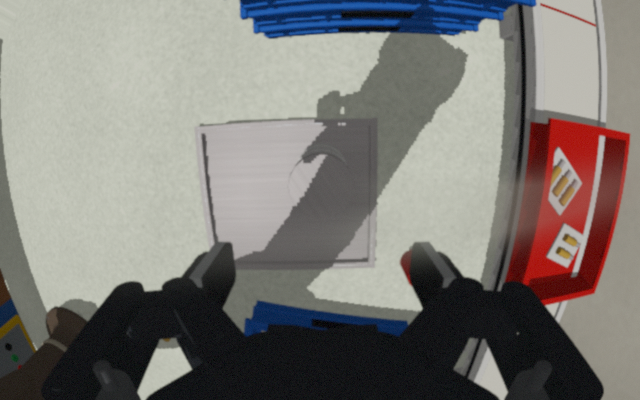

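View pics/s20.png

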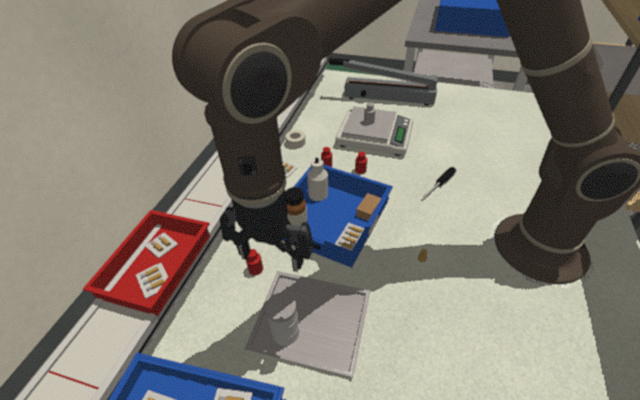

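```bash
python3 -m creep '[[0.085,[0,0,-0.01],0],[0.085,[0,0,-0.03],0],[0.085,[0,0,-0.06],0],[0.085,[0,0,-0.09],0],[0.085,[0,0,-0.115],0],[0.085,[0,0,-0.135],0],[0.085,[0,0,-0.15],0],[0.085,[0,0,-0.156],0],[0.085,[0,0,-0.157],0],[0.085,[0,0,-0.157],0],[0.07,[0,0,-0.157],0],[0.06,[0,0,-0.157],0],[0.05,[0,0,-0.157],0],[0.04,[0,0,-0.157],0],[0.04,[0,0,-0.157],0],[0.04,[0,0,-0.157],0],[0.04,[0,0,-0.157],0],[0.04,[0,0,-0.157],0]]' 50
python3 - <<'E'
from h import *
s=manip.state(); print({k:s[k] for k in('time_s','tcp_pos','eef_rot','wrist_force','grip_width')})
E
```

```text
time_s: 49.03
tcp_pos: [0.5541, 0.4017, 0.0917]
eef_rot: [-179.9, -0.1, 0.0]
wrist_force: [-1.2, -1.5, 6.7]
grip_width: 0.0583
{'time_s': 49.0333, 'tcp_pos': array([0.55411826, 0.40166087, 0.09169807]), 'eef_rot': array([-1.79912879e+02, -1.24079644e-01,  2.42110999e-03]), 'wrist_force': array([-1.20476585, -1.51155307,  6.68795553]), 'grip_width': 0.05831979957298102}
```

```bash
python3 -m creep '[[0.04,[0,0,0.005],0],[0.04,[0,0,0.015],0],[0.04,[0,0,0.035],0],[0.04,[0,0,0.06],0],[0.04,[0,0,0.09],0],[0.04,[0,0,0.12],0],[0.04,[0,0,0.145],0],[0.04,[0,0,0.157],0],[0.04,[0,-0.01,0.16],0],[0.04,[0,-0.03,0.16],-0.02],[0.04,[0.001,-0.06,0.16],-0.05],[0.04,[0.002,-0.09,0.16],-0.08],[0.04,[0.003,-0.12,0.16],-0.11],[0.04,[0.004,-0.15,0.16],-0.14],[0.04,[0.005,-0.18,0.16],-0.17],[0.04,[0.006,-0.21,0.16],-0.18],[0.04,[0.0065,-0.24,0.16],-0.18],[0.04,[0.0065,-0.27,0.16],-0.18],[0.04,[0.0065,-0.3,0.16],-0.18],[0.04,[0.0065,-0.325,0.16],-0.18]]'
python3 -m creep '[[0.04,[0,-0.02,0],0],[0.04,[0,-0.03,0],0],[0.04,[0,-0.0335,0],0],[0.04,[0,-0.0335,0],0],[0.04,[0,-0.0335,0],0],[0.04,[0,-0.0335,0],0]]'
python3 - <<'E'
from h import *
s=manip.state(); print({k:s[k] for k in('time_s','tcp_pos','eef_rot','wrist_force','grip_width')})
cv2.imwrite('pics/s21.png',vision.snapshot('side')[:,:,::-1])
E
```

```text
time_s: 50.7
tcp_pos: [0.5588, 0.072, 0.248]
eef_rot: [179.9, 0.1, -10.4]
wrist_force: [0.3, -0.4, -1.1]
grip_width: 0.0583
time_s: 51.2
tcp_pos: [0.5598, 0.0443, 0.2497]
eef_rot: [-179.9, 0.0, -10.2]
wrist_force: [-0.5, -0.2, -2.5]
grip_width: 0.0581
{'time_s': 51.2, 'tcp_pos': array([0.55982443, 0.04425186, 0.24973719]), 'eef_rot': array([-1.79949709e+02,  1.35730039e-02, -1.01754686e+01]), 'wrist_force': array([-0.53768391, -0.21083021, -2.47130434]), 'grip_width': 0.05805820354933389}
```

View pics/s21.png

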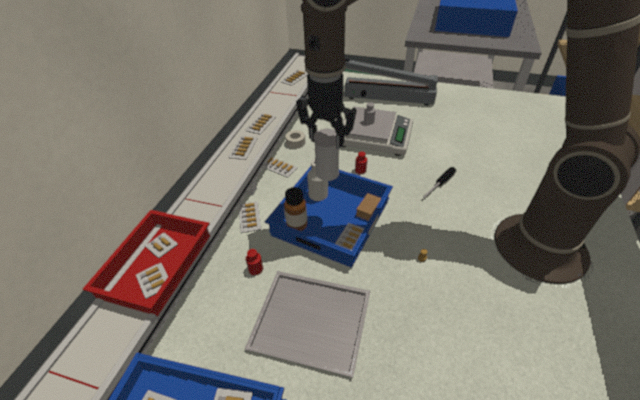

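```bash
python3 -m creep '[[0.04,[0.0005,-0.0005,-0.01],0],[0.04,[0.0005,-0.0005,-0.03],0],[0.04,[0.0005,-0.0005,-0.06],0],[0.04,[0.0005,-0.0005,-0.09],0],[0.04,[0.0005,-0.0005,-0.12],0],[0.04,[0.0005,-0.0005,-0.14],0],[0.04,[0.0005,-0.0005,-0.148],0],[0.04,[0.0005,-0.0005,-0.153],0],[0.04,[0.0005,-0.0005,-0.155],0],[0.04,[0.0005,-0.0005,-0.155],0],[0.04,[0.0005,-0.0005,-0.155],0]]'
python3 - <<'E'
from h import *
s=manip.state(); print({k:s[k] for k in('time_s','tcp_pos','wrist_force','grip_width')})
E
```

```text
time_s: 52.17
tcp_pos: [0.5614, 0.0422, 0.096]
eef_rot: [-180.0, -0.1, -10.3]
wrist_force: [-0.5, -0.6, -1.2]
grip_width: 0.0585
{'time_s': 52.1667, 'tcp_pos': array([0.56141309, 0.04220059, 0.09598743]), 'wrist_force': array([-0.48205391, -0.57868727, -1.19021107]), 'grip_width': 0.05851311397652015}
```

```bash
python3 -m creep '[[0.04,[-0.001,0.0005,-0.001],0],[0.04,[-0.001,0.0005,-0.002],0],[0.04,[-0.001,0.0005,-0.003],0],[0.04,[-0.001,0.0005,-0.0035],0],[0.04,[-0.001,0.0005,-0.0035],0],[0.04,[-0.001,0.0005,-0.0035],0]]'
python3 - <<'E'
from h import *
s=manip.state(); print({k:s[k] for k in('time_s','tcp_pos','wrist_force','grip_width')})
E
```

```text
time_s: 52.67
tcp_pos: [0.56, 0.0426, 0.0927]
eef_rot: [180.0, -0.1, -10.3]
wrist_force: [-2.6, -1.2, 9.2]
grip_width: 0.0581
{'time_s': 52.6667, 'tcp_pos': array([0.56000372, 0.04257526, 0.09267641]), 'wrist_force': array([-2.60500758, -1.15092062,  9.15514405]), 'grip_width': 0.05810579933884561}
```

Down. Release, lift, and withdraw towards where the arm started for an unobstructed top view.

```bash
python3 -m creep '[[0.065,[0,0,0],0],[0.075,[0,0,0],0],[0.085,[0,0,0],0],[0.085,[0,0,0],0],[0.085,[0,0,0.01],0],[0.085,[0,0,0.03],0],[0.085,[0,0,0.06],0],[0.085,[0,0,0.09],0],[0.085,[0,0,0.12],0],[0.085,[0,0,0.15],0],[0.085,[0,0,0.18],0],[0.085,[0,0,0.21],0],[0.085,[0,0,0.24],0],[0.085,[-0.02,-0.03,0.26],0],[0.085,[-0.04,-0.07,0.26],0],[0.085,[-0.06,-0.11,0.26],0],[0.085,[-0.08,-0.15,0.26],0],[0.085,[-0.1,-0.19,0.26],0],[0.085,[-0.12,-0.23,0.26],-0.1],[0.085,[-0.14,-0.27,0.26],-0.2]]'
python3 -m creep '[[0.085,[-0.02,-0.03,0],-0.1],[0.085,[-0.04,-0.07,0],-0.2],[0.085,[-0.06,-0.11,0],-0.3],[0.085,[-0.08,-0.15,0],-0.4],[0.085,[-0.1,-0.19,0],-0.5],[0.085,[-0.13,-0.23,0],-0.6],[0.085,[-0.16,-0.27,0],-0.7],[0.085,[-0.19,-0.3,0],-0.8],[0.085,[-0.22,-0.33,0],-0.87],[0.085,[-0.22,-0.36,0],-0.87],[0.085,[-0.22,-0.36,0],-0.87],[0.085,[-0.22,-0.36,0],-0.87]]'
python3 - <<'E'
from h import *
t=vision.snapshot('top')[:,:,::-1];s=vision.snapshot('side')[:,:,::-1]
cv2.imwrite('pics/t22.png',t);cv2.imwrite('pics/s22.png',s)
a=cv2.imread('pics/top0.png')
cv2.imwrite('pics/cmp.png',np.hstack([cv2.resize(q[150:300,225:380],None,fx=2.5,fy=2.5,interpolation=cv2.INTER_CUBIC) for q in (a,t)]))
st=manip.state();print(st['time_s'],st['tcp_pos'],st['wrist_force'])
for n,roi in dict(amber=(165,205,260,295),sq=(175,215,322,357),can=(203,236,284,320)).items():
    y0,y1,x0,x1=roi
    A=cv2.cvtColor(a[y0:y1,x0:x1],6).astype(np.float32);B=cv2.cvtColor(np.ascontiguousarray(t[y0:y1,x0:x1]),6).astype(np.float32)
    print(n,cv2.phaseCorrelate(A,B))
E
```

```text
time_s: 54.33
tcp_pos: [0.4264, -0.2125, 0.3523]
eef_rot: [180.0, -0.1, -22.0]
wrist_force: [1.6, -0.2, 0.1]
grip_width: 0.0852
time_s: 55.33
tcp_pos: [0.2043, -0.5742, 0.3508]
eef_rot: [179.9, 0.0, -71.9]
wrist_force: [-0.4, 0.6, -0.4]
grip_width: 0.0847
55.4333 [ 0.20798329 -0.57089932  0.35130598] [ 0.29357198 -0.31062053  1.12214653]
amber ((-0.2696521396524183, -0.27281962748178046), 0.9132291505734126)
sq ((0.11234874087977431, -0.522437728216719), 0.9461551348368327)
can ((0.38926326012565937, 0.3000469490449795), 1.0186905022020694)
```

View pics/t22.png

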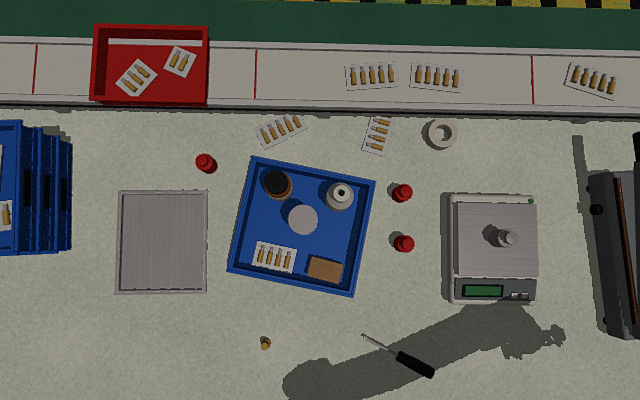

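View pics/cmp.png

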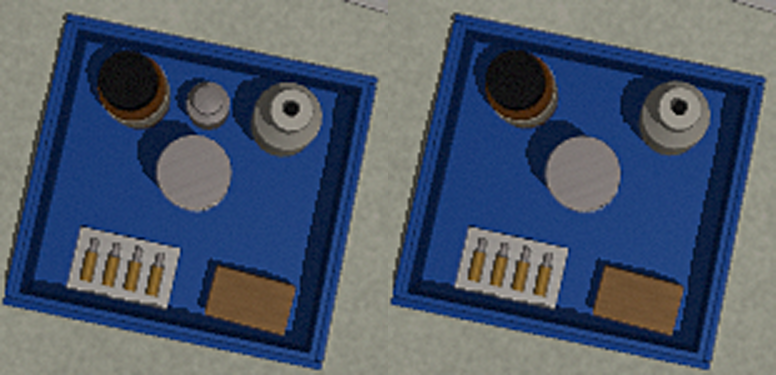

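View pics/s22.png

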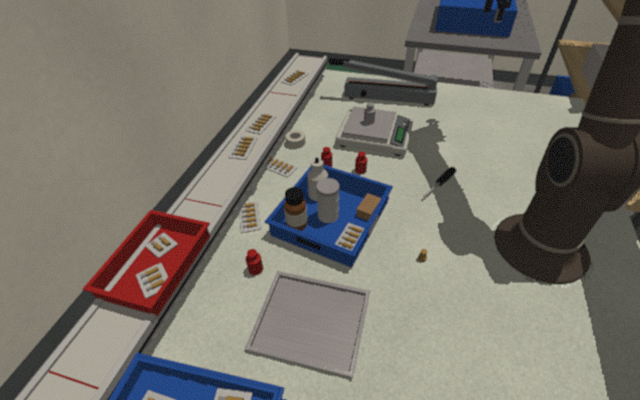

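```bash
python3 - <<'E'
from h import *
m=vision.camera_model('top'); print(bp(m,509.5,237.5,.132), pr(m,[.5253,-.3703,.132]))
print(ticket.job_done())
E
```

```text
[ 0.52821425 -0.36538024  0.132     ] [512.03585068 239.02961262]
the job is handed in; nothing more can be done
None
```

I did the whole job in about 55 s of the 152 s allowed and handed it in. The hand-in gives no verdict.

**What I did:** I stood all three containers upright in the tray. Then I took the weight by its knob and set it down on the scale's pan, adding the last millimetre in a small separate step; the wrist force stayed below 5 N. After that I put the squeeze bottle, the amber bottle and the canister back in the tote, in that order, and moved the arm clear.

**Containers:** Comparing the start and end top pictures, each container had shifted by about 0.5 pixel or less, roughly 1–1.5 mm. All three look upright in the top and side pictures.

**Weight:** It stands upright on the pan. The gripper released it at (0.5255, -0.371), and I put the pan's middle at about (0.5255, -0.371).

**Disagreements:**
- The views differed by a few millimetres on the weight and on the pan's middle: the top and wrist pictures each put the weight about 5–7 mm from it. Both are inside the 15 mm limit.
- The fingers closed to 21.7 mm on the 25 mm knob, more than the 1–2 mm they closed past the nominal size on the bottle caps and the canister lid. The weight did not slip.

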